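# Load the reagent lane in order

### The arm

A 7-joint arm with a two-finger parallel gripper is mounted at the origin on a cart in front of the work surface, level with it; the furniture and walls round the work are solid. World frame = base frame: x ahead of the robot, y to its left, z up, the work surface at z = 0. Lengths are in m, angles in rad, forces in N, time in s.
With the tool pointing down it reaches from about 0.425 to 0.925 m from the base axis. Payload 6.8 kg.
Tool frame: the origin (TCP) lies midway between the tips of the shut fingers; the grasp point (between the pads) lies 19 mm behind it; z points along the fingers, x is the direction in which the jaws open and shut, and the axes are right-handed (so a half turn about z gives the same grasp; the last joint's range is limited). The gripper opens to 85 mm and grips with 20 to 120 N. Pads are 22 mm wide; open, the fingers measure 114 mm over their backs; the gripper's body (76 mm by 85 mm) begins 54 mm behind the grasp point. The pads swing forward as they close: fully open they stand 13 mm farther back than shut.
Start: joints at [1.126, 0.477, 0.022, 1.555, -0.011, 1.109, -0.083], TCP at [0.223, -0.637, 0.231] pointing down, gripper open.
Joint ranges: [-2.96, 2.96], [-0.34, 2.1], [-1.41, 1.46], [0.24, 2.44], [-1.37, 4.51], [0.17, 1.92], [-2.96, 2.96]. Speed limits (rad/s): [2.39, 2.39, 3.14, 3.14, 3.14, 3.14, 3.14].

### API

Orientations are given as a unit quaternion [w, x, y, z].
In Python, from station import bot, imaging, nets gives the robot as it stands. The module is installed in compiled form; this text tells all that it offers.
- The arm moves only by the tool apply_moves, never from a script. Its argument "moves" is text: rows parted by semicolons, each of 7 numbers parted by spaces: the gripper command: -1 is fully open, 1 is shut, values between are in proportion, then the shift along the tool's x, y, z normalised to -1 to 1, where 1 is 120 mm, then the turn, a rotation vector about the tool's x, y, z normalised to -1 to 1, where 1 is 4 degrees. In form: hand dx dy dz rx ry rz; .... A call has 1 to 12 rows; each row shifts and turns the commanded pose from where the row before left it, along the tool's axes as they then stand; what a row does not reach is not made up. A row lasts 1/12 s, in which the tool goes at most 41.7 mm and 7.16 degrees, less where a joint would pass 70% of its speed; a pose out of reach is approached as far as the arm can. A call with a number of a shift or a turn outside -1 to 1 is refused whole. A call with a gripper value outside its range is refused whole. The fingers move at their own pace and stop on an object; "force" is the grip in N (left out, the last holds). Time passes only in rows, so rows that do not move let the fingers close. It gives the time, the measured TCP pose, the force and the opening at its end, in the units of the state.
- bot.get_obs(): the state, without advancing time (a new reading comes with each control period).
- imaging.read_camera(name): name is "scene" or "side" or "wrist"; returns a dict with "image" (480x640x3 uint8, red, green, blue), "fx", "fy", "cx", "cy" (pixels), "view" (4x4, takes a point from world to camera coordinates); the wrist camera has in their place "mount" (4x4, takes a point from camera to tool coordinates, whose origin is the TCP and whose axes are the tool frame's). Camera axes: x right, y down, z forward; pixel columns grow to the right and rows downward; lengths in m; the calibration is good to about 2 mm. The wrist camera is an equidistant fisheye: a pixel r from the principal point sees the ray r / f radians off the axis. A picture is of the moment at which its call begins: read the wrist's pose just before it. There is no depth.
- bot.hand_in(): hands the job in, once; it reports no verdict.
Trained networks look in a picture, given as the dict that the camera call returned (one of the last four; its "shot" number tells which), for a name from the list of things; names that differ only in an ending like _2 or _b are one class to them, and where a whole thing is asked for, a point or a joint stands for the part that bears it (a point fixed in the world has none). Each returns a list of dicts, best first, with "score" (0 to 1); they miss things now and then, are a little off and sometimes report something else, mostly with a low value. They report only what shows in the picture. A call takes as long as a camera call. They do not tell look-alikes from the thing itself.
- nets.spot_in(picture, name): "rect" ([left, top, right, bottom] in pixels, round what is visible of it).
- nets.outline_of(picture, name): "region" (480x640 bool, what is visible of it) and "rect" ([left, top, right, bottom] in pixels, round what is visible of it).
- nets.spot_point(picture, name): "location" ([column, row] in pixels: a listed point, or the origin of a listed thing).
The state is a dict: "t": time; "q": joint angles; "joint_vel": joint speeds; "joint_torque": joint torques, N m; "eef_pos": TCP position; "tool_rot": TCP orientation; "contact_force": force on the tool from outside, world axes, zero at the start; "torque": the same for the moment, N m; "gripper_width": opening from 0.0 (shut) to 1.0 (fully open).
Only numpy, scipy, OpenCV 4.12 (cv2) and the standard library are available. Lean on these libraries where they do the work, as an engineer would, in place of code of your own. Each camera call takes 0.05 s, during which the arm holds its last target.

### The job

Load the three lidded pots into the lane in front of the analyser by sliding them along the bench: first the lowest, fully home against the end stop (one stud), then the middle-height one up against it (two studs), then the tallest up against that (three studs). Push each one fully home before the next one enters the lane; never lift a pot off the bench or tip it over, and leave the brown bottle and tape roll left of the lane and the white jar right of the analyser undisturbed.

Things in the scene. Friction and masses are not known exactly. Their poses are not given: they have to be found in the camera images.
- lane: fixed lane on the bench, no floor. Origin: middle of the lane, bench level; y runs along it to the closed end, x across, away from the robot. Rails 12 mm high, 10 thick, inside x = -24..24, y = -72..68 mm. End stop 20 high, y = 68..80, x = -34..58. Mouth at y = -72: lips 12 high flare to 82 mm wide at y = -102. Far flange 7 high, to x = 54, with 1, 2, 3 dark studs (top 10.5 mm) beside the stations
- station1 (a point): point on the bench where the centre of the first pot stands when home: 22.5 mm before the end stop (lane y = +45.5 mm), beside one stud
- station2 (a point): the same for the second pot (lane y = +1 mm), beside two studs
- station3 (a point): the same for the third pot (lane y = -43.5 mm), beside three studs
- pot_low: plain white round pot with a grey ribbed screw lid, 44 mm in diameter, 30 mm tall, 120 g; the lowest of the three. Origin at the centre of its underside, z up
- pot_mid: plain white round pot with a grey ribbed screw lid, 44 mm in diameter, 44 mm tall, 120 g; the middle one of the three. Origin at the centre of its underside, z up
- pot_tall: plain white round pot with a grey ribbed screw lid, 44 mm in diameter, 58 mm tall, 120 g; the tallest of the three. Origin at the centre of its underside, z up
- amber_bottle: bystander: brown screw-cap bottle, 45 mm in diameter, 128 mm tall, standing on the bench past the closed end of the lane; origin at the centre of its underside
- tape_roll: bystander: roll of brown tape lying flat, 92 mm across, 48 mm high, to the left of the lane; origin at the centre of its underside
- white_jar: bystander: white jar, 93 mm in diameter, 177 mm tall, on the right of the analyser; origin at the centre of its underside
There are look-alikes about, which are no part of the job. Leave any blue look-alike of the pot_tall alone.

How it is judged:
On the way, in this order (a step that is already met when the one before it is completed fails the run):
1. the lowest pot is home at station 1 (within 8 mm) while the other two are still outside the lane (horizontal distance between pot_low and station1 below 0.008 m and horizontal distance between each of pot_mid, pot_tall and station3 above 0.06 m), for 0.2 s.
2. then the middle pot is home at station 2 (within 8 mm), the lowest still at station 1, the tallest still outside the lane (horizontal distance between pot_low and station1 below 0.008 m and horizontal distance between pot_mid and station2 below 0.008 m and horizontal distance between pot_tall and station3 above 0.06 m), for 0.2 s.
3. then the tallest pot is home at station 3 (within 8 mm), the others still home (horizontal distance between pot_low and station1 below 0.008 m and horizontal distance between pot_mid and station2 below 0.008 m and horizontal distance between pot_tall and station3 below 0.008 m), for 0.2 s.
At the end, for the whole second after the job is handed in: lowest, middle and tallest pot stand at stations 1, 2 and 3, each centre within 8 mm of its station, upright (within 0.1 rad), flat on the bench (underside below 4 mm) and at rest (under 10 mm/s) (all of step 3 and angle between each of pot_low, pot_mid, pot_tall's own z axis and vertical below 0.1 rad and height (world z) of each of pot_low, pot_mid, pot_tall below 0.004 m and linear speed of each of pot_low, pot_mid, pot_tall below 0.01 m/s); the robot touches nothing.
It fails at once if a pot is lifted more than 10 mm off the bench (height (world z) of any of pot_low, pot_mid, pot_tall above 0.01 m).
It fails at once if a pot is tipped by more than 0.4 rad (angle between any of pot_low, pot_mid, pot_tall's own z axis and vertical above 0.4 rad).
It fails at once if the brown bottle, tape roll or white jar is moved by more than 15 mm or tipped by more than 0.2 rad (distance of any of amber_bottle, tape_roll, white_jar from where it was at the start of the episode above 0.015 m or angle between any of amber_bottle, tape_roll, white_jar's own z axis and vertical above 0.2 rad).
It also fails if it takes over 72 s, if anything falls off the work surface, if the arm or the gripper's body presses on something with over 40 N, if the wrist force passes 120 N, or if a joint passes its speed limit or range.

## Working session

There is one attempt and no reset: what is moved stays moved. The work goes in short steps, Python scripts to look and compute and a tool call to move; the robot and the scene stay as the last step left them, time stands still between calls to the robot, and variables do not carry over. Pictures are saved under pics/ and viewed, and the job is handed in when it is done.

Besides the shell and the picture viewer there is one more tool, called after "Request:" as name(argument=value, ...), one argument or row to a line, values as JSON. apply_moves: Moves the arm, as the interface text tells. Scaled input: -1 to 1 covers 120 mm each way for a shift and 4 degrees each way for a turn. Its arguments: {"type":"object","properties":{"moves":{"type":"string"},"force":{"type":"number"}},"required":["moves"]}

```bash
mkdir -p pics; ls; python3 - <<'E'
from station import bot, imaging, nets
import cv2
o=bot.get_obs(); print(o)
for n in("scene","side"):
    p=imaging.read_camera(n); cv2.imwrite(f"pics/{n}0.png",p["image"][:,:,::-1]); print(n,p["fx"],p["cx"],p["cy"],p["view"])
    for k in["pot_low","pot_mid","pot_tall","lane","amber_bottle","tape_roll","white_jar"]:
        print(k,[(round(d["score"],2),[int(v) for v in d["rect"]]) for d in nets.spot_in(p,k)[:4]],[(round(d["score"],2),[round(float(v),1) for v in d["location"]]) for d in nets.spot_point(p,k)[:4]])
    for k in["station1","station2","station3"]:
        print(k,[(round(d["score"],2),[round(float(v),1) for v in d["location"]]) for d in nets.spot_point(p,k)[:3]])
print(bot.get_obs()["t"])
E
```

```text
pics
{'t': 0.0, 'q': array([ 1.12588478,  0.47783645,  0.02229625,  1.55646574, -0.01152353,
        1.10929822, -0.08309713]), 'joint_vel': array([ 0.00058423, -0.00066136,  0.00147419, -0.000345  , -0.00103366,
        0.00074149,  0.00073024]), 'joint_torque': array([-6.35678080e-04, -5.96458375e+01,  1.60796173e+00, -2.81204921e+01,
        1.25232138e-02,  9.45267297e-03, -1.32331607e-05]), 'eef_pos': array([ 0.22289103, -0.63649795,  0.23029447]), 'tool_rot': array([-5.02370188e-04,  8.15637114e-01, -5.78563060e-01, -7.94979467e-04]), 'contact_force': array([-0.67225951, -0.95341991,  0.59467014]), 'torque': array([-0.01359393,  0.03793705,  0.01954136]), 'gripper_width': 1.00509675990287}
scene 577.379628280684 319.57122491621686 250.6552423829718 [[ 0.77683654 -0.6294102  -0.01917808 -0.49996383]
 [-0.29083693 -0.33161373 -0.89746655  0.19382553]
 [ 0.55851489  0.7027625  -0.44066539  1.27184046]
 [ 0.          0.          0.          1.        ]]
pot_low [(0.69, [262, 260, 323, 307]), (0.49, [397, 209, 440, 287])] [(0.71, [394.8, 334.7])]
pot_mid [] [(0.43, [384.3, 307.4])]

[... 1081 characters left out ...]
48, [342.6, 323.7]), (0.35, [285.9, 276.1])]
pot_tall [(0.73, [244, 235, 259, 256]), (0.57, [328, 296, 349, 327])] [(0.87, [254.4, 257.5]), (0.72, [341.0, 324.5])]
lane [(0.84, [262, 258, 318, 299])] [(0.7, [287.7, 276.5]), (0.52, [380.2, 294.6])]
amber_bottle [] [(0.95, [244.5, 244.2])]
tape_roll [(0.96, [201, 208, 230, 235])] [(0.71, [218.0, 229.1])]
white_jar [(0.95, [402, 202, 441, 282]), (0.19, [262, 254, 319, 296])] [(0.65, [420.3, 275.0])]
station1 [(0.86, [284.6, 274.4]), (0.74, [280.5, 267.7]), (0.71, [287.8, 282.5])]
station2 [(0.86, [284.6, 274.4]), (0.74, [280.5, 267.7]), (0.71, [287.8, 282.5])]
station3 [(0.86, [284.6, 274.4]), (0.74, [280.5, 267.7]), (0.71, [287.8, 282.5])]
1.8
```

```bash
python3 - <<'E'
import cv2
for n in("scene","side"):
    i=cv2.imread(f"pics/{n}0.png"); c=i[190:370,180:450]; cv2.imwrite(f"pics/{n}0c.png",cv2.resize(c,None,fx=2.9,fy=2.9,interpolation=cv2.INTER_CUBIC))
E
```

```text
(no output)
```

View pics/scene0.png

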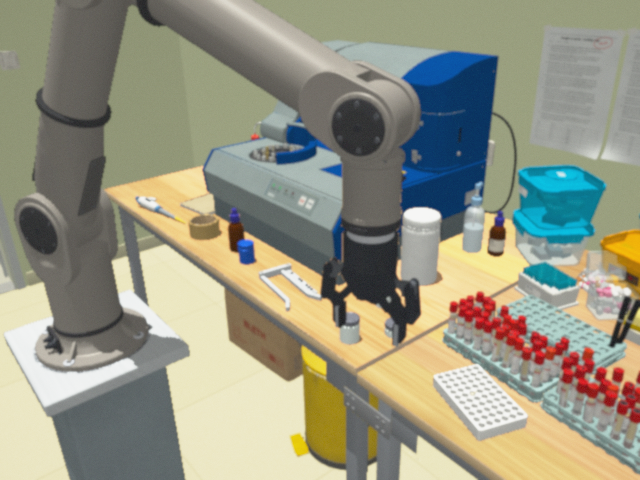

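```bash
sleep 0.1
```

```text
(no output)
```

View pics/scene0c.png

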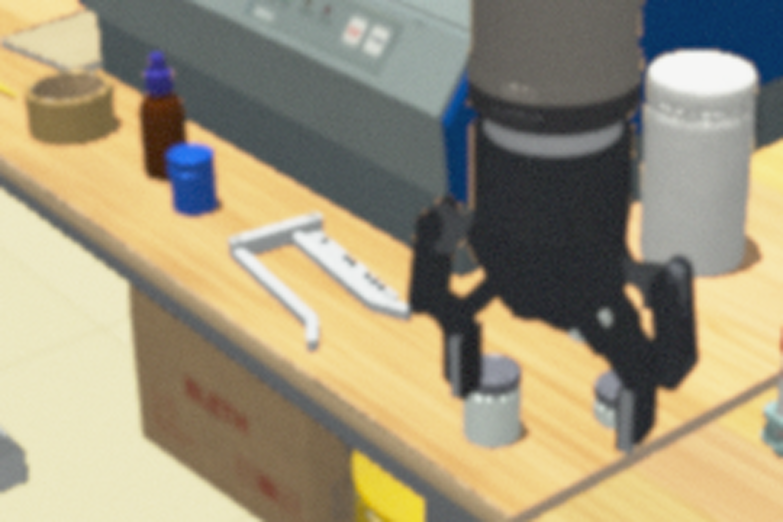

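View pics/side0c.png

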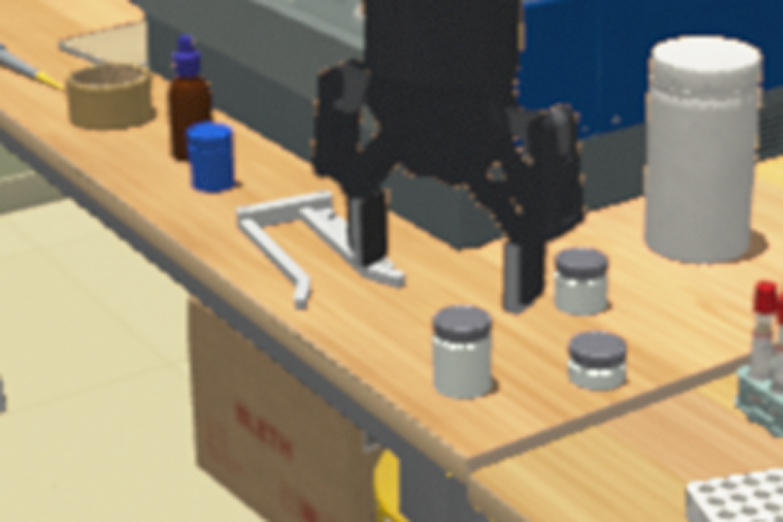

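```bash
cat > h.py <<'E'
import numpy as np, cv2
from scipy.spatial.transform import Rotation as R
from station import bot, imaging, nets
def Twt(o):
    w,x,y,z=o["tool_rot"]; T=np.eye(4); T[:3,:3]=R.from_quat([x,y,z,w]).as_matrix(); T[:3,3]=o["eef_pos"]; return T
def px2w(p,uv,z=0.):
    V=np.linalg.inv(p["view"]); d=V[:3,:3]@np.array([(uv[0]-p["cx"])/p["fx"],(uv[1]-p["cy"])/p["fy"],1]); c=V[:3,3]
    return (c+d*(z-c[2])/d[2])[:2]
def w2px(p,P):
    P=np.atleast_2d(P); q=P@p["view"][:3,:3].T+p["view"][:3,3]; return np.c_[p["fx"]*q[:,0]/q[:,2]+p["cx"],p["fy"]*q[:,1]/q[:,2]+p["cy"]]
def wr_w2px(p,T,P):
    M=np.linalg.inv(T@p["mount"]); q=np.atleast_2d(P)@M[:3,:3].T+M[:3,3]
    rr=np.hypot(q[:,0],q[:,1]); th=np.arctan2(rr,q[:,2]); k=np.where(rr>1e-9,th/np.maximum(rr,1e-9),0)
    return np.c_[p["fx"]*k*q[:,0]+p["cx"],p["fy"]*k*q[:,1]+p["cy"]]
def wr_px2w(p,T,uv,z=0.):
    a=np.array([(uv[0]-p["cx"])/p["fx"],(uv[1]-p["cy"])/p["fy"]]); th=np.hypot(*a); s=np.sin(th)/max(th,1e-9)
    M=T@p["mount"]; d=M[:3,:3]@np.array([a[0]*s,a[1]*s,np.cos(th)]); c=M[:3,3]; return (c+d*(z-c[2])/d[2])[:2]
def ortho(p,T,z,x0,x1,y0,y1,res=0.001):
    # image: right = -y, up = +x
    xs=np.arange(x1,x0,-res); ys=np.arange(y1,y0,-res); X,Y=np.meshgrid(xs,ys,indexing="ij")
    P=np.c_[X.ravel(),Y.ravel(),np.full(X.size,z)]
    uv=(wr_w2px(p,T,P) if T is not None else w2px(p,P)).reshape(*X.shape,2).astype(np.float32)
    im=cv2.remap(p["image"][:,:,::-1].copy(),uv[...,0],uv[...,1],cv2.INTER_LINEAR)
    for i,x in enumerate(xs):
        if abs(x*20-round(x*20))<res*10: cv2.putText(im,f"{x:.2f}",(0,i+4),0,.35,(0,0,255)); cv2.line(im,(30,i),(36,i),(0,0,255),1)
    for j,y in enumerate(ys):
        if abs(y*20-round(y*20))<res*10: cv2.putText(im,f"{y:.2f}",(j-12,10),0,.35,(0,0,255)); cv2.line(im,(j,12),(j,18),(0,0,255),1)
    return im
E
python3 - <<'E'
from h import *
o=bot.get_obs(); T=Twt(o); p=imaging.read_camera("wrist"); print(p["fx"],p["cx"],p["cy"],p["mount"])
cv2.imwrite("pics/w0.png",p["image"][:,:,::-1])
cv2.imwrite("pics/w0o.png",ortho(p,T,0,0.05,0.6,-0.85,-0.05))
s=imaging.read_camera("side")
for n,uv in dict(tall=(339.5,325),mid=(380,296),low=(386,321),lanenet=(287.7,276.5)).items(): print(n,px2w(s,uv))
for k in["pot_low","pot_mid","pot_tall","lane"]:
    print(k,[(round(d["score"],2),[round(float(v),1) for v in d["location"]],wr_px2w(p,T,d["location"])) for d in nets.spot_point(p,k)[:4]])
E
```

```text
371.64829954431775 325.2753537766903 243.06741412627085 [[ 9.99999713e-01  6.72742997e-04  3.48173318e-04 -2.74061306e-04]
 [-7.42311038e-04  9.61884472e-01  2.73455138e-01 -6.91553627e-02]
 [-1.50937479e-04 -2.73455318e-01  9.61884695e-01 -1.42272573e-01]
 [ 0.00000000e+00  0.00000000e+00  0.00000000e+00  1.00000000e+00]]
tall [ 0.4220729  -0.37187647]
mid [ 0.58089851 -0.31335517]
low [ 0.51468687 -0.41527157]
lanenet [ 0.45929659 -0.091087  ]
pot_low []
pot_mid []
pot_tall []
lane []
```

View pics/w0.png

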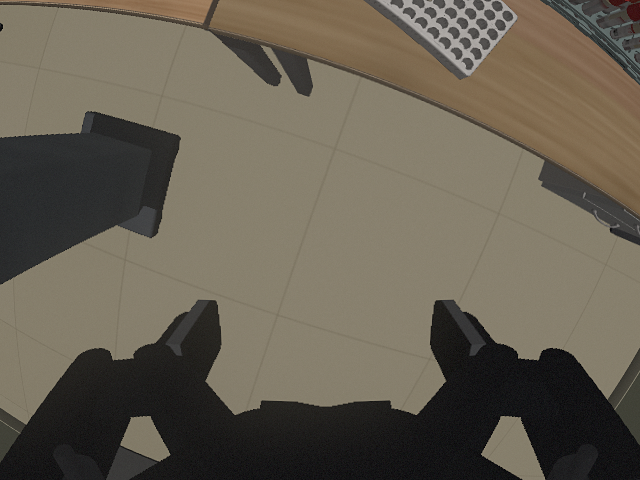

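View pics/w0o.png

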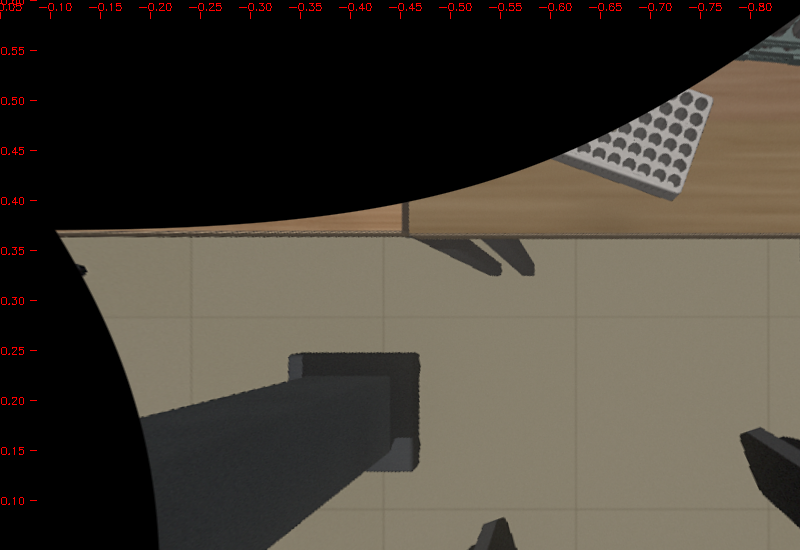

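```bash
cat >> h.py <<'E'
def plan(target,yaw,n,hand,T=None):
    """rows to straight-line to target; yaw = world angle (rad) of tool x; tool down"""
    T=Twt(bot.get_obs()) if T is None else T
    Rt=np.array([[np.cos(yaw),np.sin(yaw),0],[np.sin(yaw),-np.cos(yaw),0],[0,0,-1.]])
    rv=R.from_matrix(T[:3,:3].T@Rt).as_rotvec()/n; st=(np.array(target)-T[:3,3])/n
    rows=[];Rc=T[:3,:3].copy(); left=np.zeros(3)
    for i in range(n):
        d=Rc.T@st/0.12; a=np.degrees(rv)/4
        assert abs(np.r_[d,a]).max()<=1 and np.linalg.norm(st)<0.0417
        rows.append(" ".join([f"{hand:g}"]+[f"{v:.3f}".rstrip('0').rstrip('.') if abs(v)>5e-4 else "0" for v in np.r_[d,a]]))
        Rc=Rc@R.from_rotvec(rv).as_matrix()
    for i in range(0,n,12): print("; ".join(rows[i:i+12]))
E
python3 - <<'E'
from h import *
plan([0.47,-0.27,0.32],0,22,-1)
s=imaging.read_camera("side"); cv2.imwrite("pics/so.png",ortho(s,None,0,0.35,0.75,-0.5,0.2))
print("bottle",px2w(s,(244.5,244.2)),"tape",px2w(s,(218,229)))
E
```

```text
-1 -0.1 -0.134 -0.034 0 0 -0.803; -1 -0.093 -0.14 -0.034 0 0 -0.803; -1 -0.085 -0.145 -0.034 0 0 -0.803; -1 -0.076 -0.149 -0.034 0 0 -0.803; -1 -0.068 -0.153 -0.034 0 0 -0.803; -1 -0.059 -0.157 -0.034 0 0 -0.803; -1 -0.05 -0.16 -0.034 0 0 -0.803; -1 -0.041 -0.162 -0.034 0 0 -0.803; -1 -0.032 -0.164 -0.034 0 0 -0.803; -1 -0.023 -0.166 -0.034 0 0 -0.803; -1 -0.014 -0.167 -0.034 0 0 -0.803; -1 -0.004 -0.168 -0.034 0 0 -0.803
-1 0.005 -0.167 -0.034 0 0 -0.803; -1 0.015 -0.167 -0.034 0 0 -0.803; -1 0.024 -0.166 -0.034 0 0 -0.803; -1 0.033 -0.164 -0.034 0 0 -0.803; -1 0.042 -0.162 -0.034 0 0 -0.803; -1 0.051 -0.16 -0.034 0 0 -0.803; -1 0.06 -0.156 -0.034 0 0 -0.803; -1 0.069 -0.153 -0.034 0 0 -0.803; -1 0.077 -0.149 -0.034 0 0 -0.803; -1 0.086 -0.144 -0.034 0 0 -0.803
bottle [0.47236874 0.17965448] tape [0.46405966 0.34822414]
```

View pics/so.png

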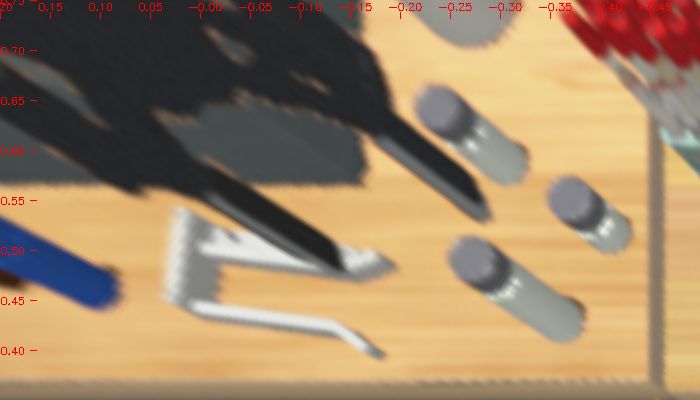

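Request:
apply_moves(
  moves="-1 -0.1 -0.134 -0.034 0 0 -0.803; -1 -0.093 -0.14 -0.034 0 0 -0.803; -1 -0.085 -0.145 -0.034 0 0 -0.803; -1 -0.076 -0.149 -0.034 0 0 -0.803; -1 -0.068 -0.153 -0.034 0 0 -0.803; -1 -0.059 -0.157 -0.034 0 0 -0.803; -1 -0.05 -0.16 -0.034 0 0 -0.803; -1 -0.041 -0.162 -0.034 0 0 -0.803; -1 -0.032 -0.164 -0.034 0 0 -0.803; -1 -0.023 -0.166 -0.034 0 0 -0.803; -1 -0.014 -0.167 -0.034 0 0 -0.803; -1 -0.004 -0.168 -0.034 0 0 -0.803",
  force=20,
)

```text
t: 3.15
eef_pos: [0.3589, -0.4353, 0.2807]
tool_rot: [0.0, 0.962, -0.274, 0.0]
contact_force: [0.1, -0.7, -1.1]
gripper_width: 1.001
```

Request:
apply_moves(
  moves="-1 0.005 -0.167 -0.034 0 0 -0.803; -1 0.015 -0.167 -0.034 0 0 -0.803; -1 0.024 -0.166 -0.034 0 0 -0.803; -1 0.033 -0.164 -0.034 0 0 -0.803; -1 0.042 -0.162 -0.034 0 0 -0.803; -1 0.051 -0.16 -0.034 0 0 -0.803; -1 0.06 -0.156 -0.034 0 0 -0.803; -1 0.069 -0.153 -0.034 0 0 -0.803; -1 0.077 -0.149 -0.034 0 0 -0.803; -1 0.086 -0.144 -0.034 0 0 -0.803; -1 0 0 0 0 0 0; -1 0 0 0 0 0 0",
)

```text
t: 4.15
eef_pos: [0.4714, -0.2684, 0.3214]
tool_rot: [-0.0, 1.0, 0.002, 0.0]
contact_force: [-0.1, -0.4, -1.3]
gripper_width: 1.001
```

```bash
python3 - <<'E'
from h import *
o=bot.get_obs(); T=Twt(o); print(o["t"],T,o["contact_force"],o["q"]); p=imaging.read_camera("wrist")
cv2.imwrite("pics/w1.png",p["image"][:,:,::-1])
cv2.imwrite("pics/w1o.png",ortho(p,T,0,0.36,0.66,-0.46,0.04,0.0008))
cv2.imwrite("pics/w1l.png",ortho(p,T,0.012,0.38,0.56,-0.22,0.04,0.0004))
for k in["pot_low","pot_mid","pot_tall","lane"]:
    print(k,[(round(d["score"],2),[round(float(v),1) for v in d["location"]],wr_px2w(p,T,d["location"])) for d in nets.spot_point(p,k)[:4]])
E
```

```text
4.15 [[ 9.99992559e-01  3.80315929e-03  6.47230471e-04  4.71382671e-01]
 [ 3.80313996e-03 -9.99992768e-01  3.10921621e-05 -2.68376084e-01]
 [ 6.47344038e-04 -2.86304226e-05 -9.99999790e-01  3.21444776e-01]
 [ 0.00000000e+00  0.00000000e+00  0.00000000e+00  1.00000000e+00]] [-0.12139217 -0.4007494  -1.2974157 ] [ 0.73938061  0.20917623 -0.39426278  1.73764749  0.08505584  1.21099993
  0.32671397]
pot_low [(0.84, [355.0, 300.6], array([ 0.51255042, -0.41229951]))]
pot_mid [(0.7, [404.7, 230.7], array([ 0.57498726, -0.31325479]))]
pot_tall [(0.55, [289.6, 270.1], array([ 0.42412178, -0.36813204]))]
lane []
```

View pics/w1.png

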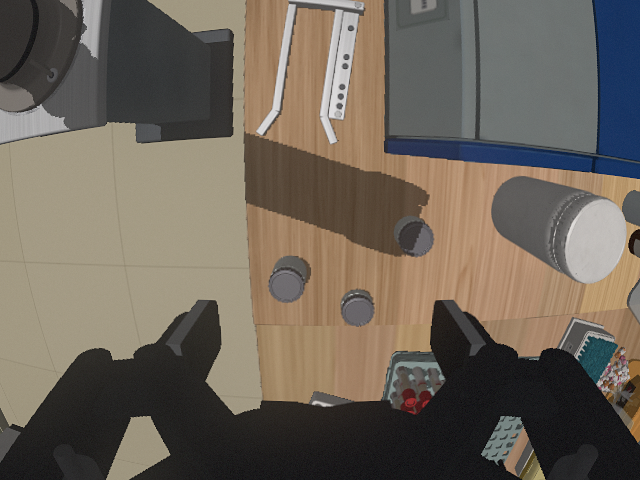

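View pics/w1o.png

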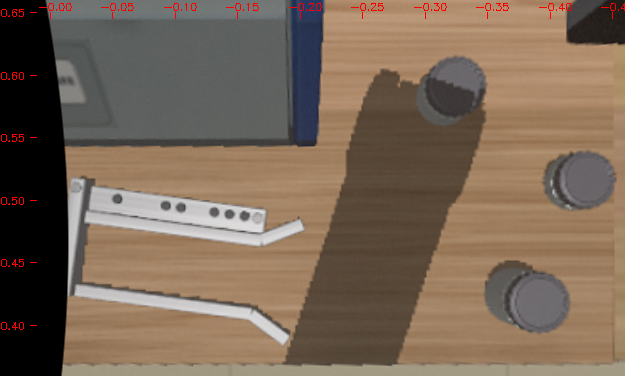

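View pics/w1l.png

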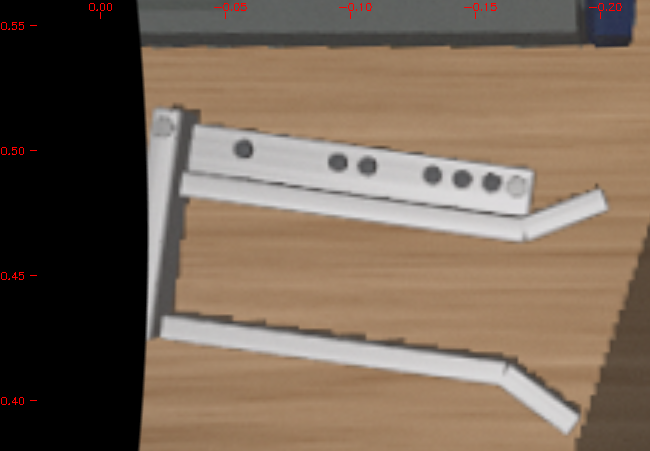

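```bash
cat >> h.py <<'E'
from scipy.optimize import minimize
from scipy.ndimage import map_coordinates
def seg(a,b,n=60): t=np.linspace(0,1,n)[:,None]; return np.array(a)*(1-t)+np.array(b)*t
def lane_pts():
    e=[]
    for s in(-1,1):
        e+=[seg([s*24,-72,12],[s*24,68,12]),seg([s*24,-72,12],[s*41,-102,12])]
    e+=[seg([-34,-72,12],[-34,68,12]),seg([-34,68,20],[58,68,20]),seg([54,-72,7],[54,68,7]),seg([-34,68,20],[-34,80,20])]
    return np.vstack(e)/1000
def lane2w(P,L):
    x,y,a=L; P=np.atleast_2d(P); c,s=np.cos(a),np.sin(a)   # a: yaw of lane x axis
    return np.c_[x+c*P[:,0]-s*P[:,1], y+s*P[:,0]+c*P[:,1], P[:,2]]
def gradim(img,sig):
    g=cv2.GaussianBlur(cv2.cvtColor(img,cv2.COLOR_RGB2GRAY).astype(np.float32),(0,0),sig)
    return np.hypot(cv2.Sobel(g,cv2.CV_32F,1,0),cv2.Sobel(g,cv2.CV_32F,0,1))
def fit(cost,x0,scale):
    best=None
    rng=np.random.default_rng(0)
    for k in range(12):
        r=minimize(cost,np.array(x0)+(rng.normal(size=len(x0))*scale if k else 0),method="Nelder-Mead",options=dict(xatol=1e-5,fatol=1e-4))
        if best is None or r.fun<best.fun: best=r
    return best
def fit_lane(p,T,L0):
    P=lane_pts(); proj=(lambda W:wr_w2px(p,T,W)) if T is not None else (lambda W:w2px(p,W))
    for sig in(2.5,1.2):
        G=gradim(p["image"],sig)
        r=fit(lambda L:-map_coordinates(G,proj(lane2w(P,L))[:,::-1].T,order=1).mean(),L0,[.003,.003,.02]); L0=r.x
    return r
def fit_pot(p,T,h,xy0,rad=0.022):
    a=np.linspace(0,2*np.pi,120); proj=(lambda W:wr_w2px(p,T,W)) if T is not None else (lambda W:w2px(p,W))
    for sig in(2.5,1.2):
        G=gradim(p["image"],sig)
        r=fit(lambda q:-map_coordinates(G,proj(np.c_[q[0]+q[2]*np.cos(a),q[1]+q[2]*np.sin(a),np.full(120,h)])[:,::-1].T,order=1).mean()+3e3*0*abs(q[2]-rad),[*xy0,rad],[.002,.002,.0005]); xy0=r.x[:2]
    return r
E
python3 - <<'E'
from h import *
o=bot.get_obs(); T=Twt(o); p=imaging.read_camera("wrist")
r=fit_lane(p,T,[0.4489,-0.0956,-0.13]); print("wrist lane",r.x,r.fun)
L=r.x
for n,h,xy in(("low",.03,(0.5125,-.412)),("mid",.044,(.575,-.313)),("tall",.058,(.424,-.368))):
    q=fit_pot(p,T,h,xy); print(n,q.x,q.fun)
    im=p["image"] ; a=np.linspace(0,6.28,60)
    for u in wr_w2px(p,T,np.c_[q.x[0]+q.x[2]*np.cos(a),q.x[1]+q.x[2]*np.sin(a),np.full(60,h)]): im[int(round(u[1])),int(round(u[0]))]=(0,255,0)
for u in wr_w2px(p,T,lane2w(lane_pts(),L)):
    if 0<=u[0]<639.4 and 0<=u[1]<479: im[int(round(u[1])),int(round(u[0]))]=(255,0,0)
c=im[0:340,230:450,::-1]; cv2.imwrite("pics/ov.png",cv2.resize(c[:150],None,fx=3.5,fy=3.5,interpolation=0)); cv2.imwrite("pics/ov2.png",cv2.resize(c[190:340],None,fx=3.5,fy=3.5,interpolation=0))
for k in range(3): print(lane2w([0,[.0455,.001,-.0435][k],0],L))
E
```

```text
wrist lane [ 0.4489251  -0.09406157 -0.13359261] -149.87953186035156
low [ 0.51381194 -0.41521036  0.0212739 ] -81.53275299072266
mid [ 0.58005267 -0.31203779  0.02213206] -91.5098648071289
tall [ 0.42502577 -0.36759962  0.0210815 ] -77.60894012451172
[[ 0.4549855  -0.04896699  0.        ]]
[[ 0.44905829 -0.09307048  0.        ]]
[[ 0.44313109 -0.13717398  0.        ]]
```

View pics/ov.png

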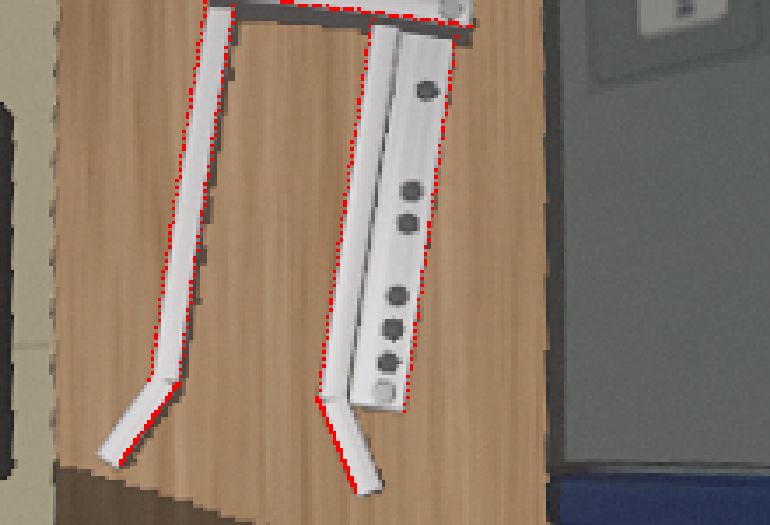

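View pics/ov2.png

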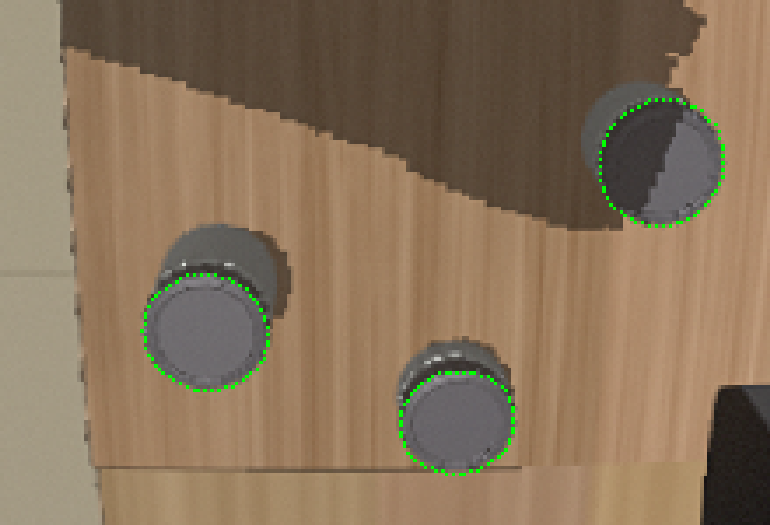

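```bash
python3 - <<'E'
from h import *
plan([0.514,-0.415,0.10],-0.1336,12,-1)
E
```

```text
-1 0.031 0.1 0.153 0 0.001 0.157; -1 0.032 0.1 0.153 0 0.001 0.157; -1 0.033 0.099 0.153 0 0.001 0.157; -1 0.034 0.099 0.153 0 0.001 0.157; -1 0.035 0.099 0.153 0 0.001 0.157; -1 0.037 0.098 0.153 0 0.001 0.157; -1 0.038 0.098 0.153 0 0.001 0.157; -1 0.039 0.097 0.153 0 0.001 0.157; -1 0.04 0.097 0.153 0 0.001 0.157; -1 0.041 0.096 0.153 0 0.001 0.157; -1 0.042 0.096 0.153 0 0.001 0.157; -1 0.043 0.096 0.153 0 0.001 0.157
```

Request:
apply_moves(
  moves="-1 0.031 0.1 0.153 0 0 0.157; -1 0.032 0.1 0.153 0 0 0.157; -1 0.033 0.099 0.153 0 0 0.157; -1 0.034 0.099 0.153 0 0 0.157; -1 0.035 0.099 0.153 0 0 0.157; -1 0.037 0.098 0.153 0 0 0.157; -1 0.038 0.098 0.153 0 0 0.157; -1 0.039 0.097 0.153 0 0 0.157; -1 0.04 0.097 0.153 0 0 0.157; -1 0.041 0.096 0.153 0 0 0.157; -1 0.042 0.096 0.153 0 0 0.157; -1 0.043 0.096 0.153 0 0 0.157",
)

```text
t: 5.45
eef_pos: [0.5144, -0.4154, 0.0996]
tool_rot: [0.0, 0.998, -0.067, -0.0]
contact_force: [-0.6, 0.7, 0.2]
gripper_width: 1.001
```

Request:
apply_moves(
  moves="-1 0 0 0 0 0 0; -1 0 0 0 0 0 0",
)

```text
t: 5.62
eef_pos: [0.5136, -0.4146, 0.0995]
tool_rot: [-0.001, 0.998, -0.067, -0.001]
contact_force: [-1.4, 0.7, 0.6]
gripper_width: 0.999
```

```bash
python3 - <<'E'
from h import *
o=bot.get_obs(); T=Twt(o); print(o["t"],T[:3,3],np.degrees(np.arctan2(T[1,0],T[0,0])),o["contact_force"]); p=imaging.read_camera("wrist")
q=fit_pot(p,T,.03,(0.514,-.415)); print(q.x,q.fun)
cv2.imwrite("pics/w2.png",p["image"][:,:,::-1])
plan([q.x[0],q.x[1],0.012],-0.1336,6,-1)
E
```

```text
5.6167 [ 0.51360419 -0.41459774  0.09947542] -7.661014862362865 [-1.44400159  0.66677966  0.63859889]
[ 0.51274505 -0.41472483  0.02343205] -58.016971588134766
-1 -0.002 0.001 0.123 -0.001 0.001 0.002; -1 -0.002 0.001 0.123 -0.001 0.001 0.002; -1 -0.002 0.001 0.123 -0.001 0.001 0.002; -1 -0.002 0.001 0.123 -0.001 0.001 0.002; -1 -0.002 0.001 0.123 -0.001 0.001 0.002; -1 -0.002 0.001 0.123 -0.001 0.001 0.002
```

View pics/w2.png

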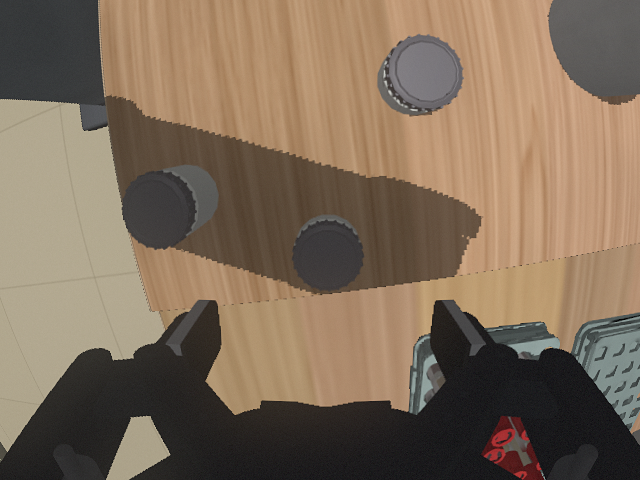

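Request:
apply_moves(
  moves="-1 0 0 0.122 0 0 0; -1 0 0 0.122 0 0 0; -1 0 0 0.122 0 0 0; -1 0 0 0.122 0 0 0; -1 0 0 0.122 0 0 0; -1 0 0 0.122 0 0 0; -1 0 0 0 0 0 0; 0 0 0 0 0 0 0; 1 0 0 0 0 0 0; 1 0 0 0 0 0 0; 1 0 0 0 0 0 0; 1 0 0 0 0 0 0",
  force=20,
)

```text
t: 6.67
eef_pos: [0.5156, -0.4147, 0.014]
tool_rot: [0.001, 0.998, -0.066, 0.001]
contact_force: [0.9, -0.6, 3.1]
gripper_width: 0.507
```

```bash
python3 - <<'E'
from h import *
o=bot.get_obs(); T=Twt(o); print(o["t"],T[:3,3],o["contact_force"],o["gripper_width"],o["joint_vel"].round(3))
s=imaging.read_camera("side"); i=s["image"][200:350,280:450,::-1]; cv2.imwrite("pics/s3.png",cv2.resize(i,None,fx=4,fy=4,interpolation=cv2.INTER_CUBIC))
E
```

```text
6.6667 [ 0.515574   -0.41472959  0.01402831] [ 0.93041113 -0.64257206  3.07180346] 0.506919967491399 [ 0.001  0.     0.001 -0.     0.     0.002 -0.   ]
```

View pics/s3.png

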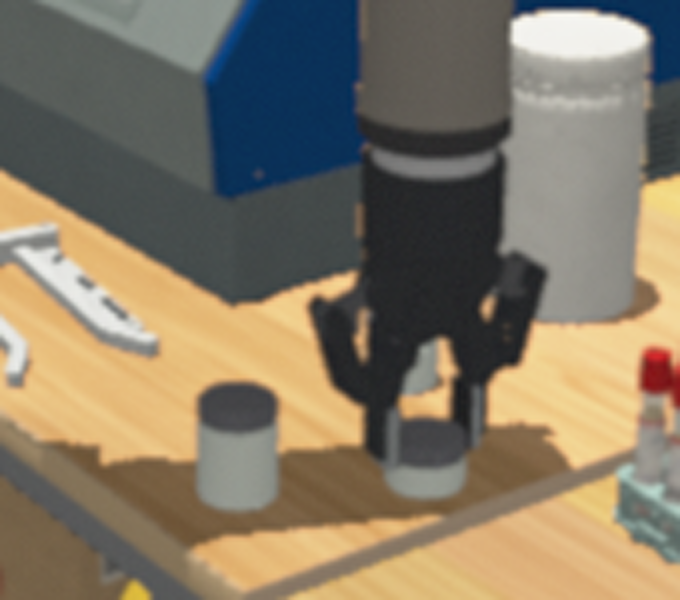

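```bash
cat >> h.py <<'E'
L=np.array([0.4489251,-0.09406157,-0.13359261]); YAW=L[2]
def lw(x,y,z): return np.r_[lane2w([x,y,0],L)[0][:2],z]
def chain(wps,hand):
    T=Twt(bot.get_obs())
    for tgt,n in wps:
        plan(tgt,YAW,n,hand,T); T=T.copy(); T[:3,3]=tgt; c,s=np.cos(YAW),np.sin(YAW); T[:3,:3]=np.array([[c,s,0],[s,-c,0],[0,0,-1]]); print()
E
python3 - <<'E'
from h import *
chain([((0.502,-.32,.014),6),(lw(0,-.150,.014),6),(lw(0,.03,.014),12)],1)
E
```

```text
1 -0.036 -0.128 0 0.002 -0.004 0.003; 1 -0.036 -0.128 0 0.002 -0.004 0.003; 1 -0.036 -0.128 0 0.002 -0.004 0.003; 1 -0.036 -0.128 0 0.002 -0.004 0.003; 1 -0.036 -0.128 0 0.002 -0.004 0.003; 1 -0.036 -0.128 0 0.002 -0.004 0.003

1 -0.115 -0.093 0 0 0 0; 1 -0.115 -0.093 0 0 0 0; 1 -0.115 -0.093 0 0 0 0; 1 -0.115 -0.093 0 0 0 0; 1 -0.115 -0.093 0 0 0 0; 1 -0.115 -0.093 0 0 0 0

1 0 -0.125 0 0 0 0; 1 0 -0.125 0 0 0 0; 1 0 -0.125 0 0 0 0; 1 0 -0.125 0 0 0 0; 1 0 -0.125 0 0 0 0; 1 0 -0.125 0 0 0 0; 1 0 -0.125 0 0 0 0; 1 0 -0.125 0 0 0 0; 1 0 -0.125 0 0 0 0; 1 0 -0.125 0 0 0 0; 1 0 -0.125 0 0 0 0; 1 0 -0.125 0 0 0 0
```

Request:
apply_moves(
  moves="1 -0.02 -0.09 0 0 0 0; 1 -0.02 -0.12 0 0 0 0; 1 -0.034 -0.14 0 0 0 0; 1 -0.036 -0.14 0 0 0 0; 1 -0.04 -0.14 0 0 0 0; 1 -0.06 -0.138 0 0 0 0; 1 -0.115 -0.093 0 0 0 0; 1 -0.115 -0.093 0 0 0 0; 1 -0.115 -0.093 0 0 0 0; 1 -0.115 -0.093 0 0 0 0; 1 -0.115 -0.093 0 0 0 0; 1 -0.115 -0.093 0 0 0 0",
)

```text
t: 7.72
eef_pos: [0.4298, -0.2412, 0.014]
tool_rot: [0.0, 0.998, -0.066, 0.002]
contact_force: [3.0, -2.9, 4.9]
gripper_width: 0.506
```

Request:
apply_moves(
  moves="1 0 0 0 0 0 0; 1 0 0 0 0 0 0; 1 0 0 0 0 0 0",
)

```text
t: 7.97
eef_pos: [0.4276, -0.239, 0.0138]
tool_rot: [-0.001, 0.998, -0.065, -0.001]
contact_force: [-6.1, 6.2, 19.1]
gripper_width: 0.507
```

```bash
python3 - <<'E'
from h import *
o=bot.get_obs(); T=Twt(o); print(o["t"],T[:3,3],o["contact_force"],o["gripper_width"],lw(0,-.15,.014))
p=imaging.read_camera("wrist");cv2.imwrite("pics/w3.png",p["image"][:,:,::-1])
print(fit_lane(p,T,L).x)
chain([(lw(0,.03,.014),12)],1)
E
```

```text
7.9667 [ 0.42755098 -0.23895872  0.0138305 ] [-6.13751954  6.24954895 19.09600497] 0.5069180329776704 [ 0.42894576 -0.24272504  0.014     ]
[ 0.44964657 -0.0942553  -0.13812218]
1 0.002 -0.123 0 -0.002 0.003 0.004; 1 0.002 -0.123 0 -0.002 0.003 0.004; 1 0.002 -0.123 0 -0.002 0.003 0.004; 1 0.002 -0.123 0 -0.002 0.003 0.004; 1 0.002 -0.123 0 -0.002 0.003 0.004; 1 0.002 -0.123 0 -0.002 0.003 0.004; 1 0.002 -0.123 0 -0.002 0.003 0.004; 1 0.001 -0.123 0 -0.002 0.003 0.004; 1 0.001 -0.123 0 -0.002 0.003 0.004; 1 0.001 -0.123 0 -0.002 0.003 0.004; 1 0.001 -0.123 0 -0.002 0.003 0.004; 1 0.001 -0.123 0 -0.002 0.003 0.004
```

View pics/w3.png

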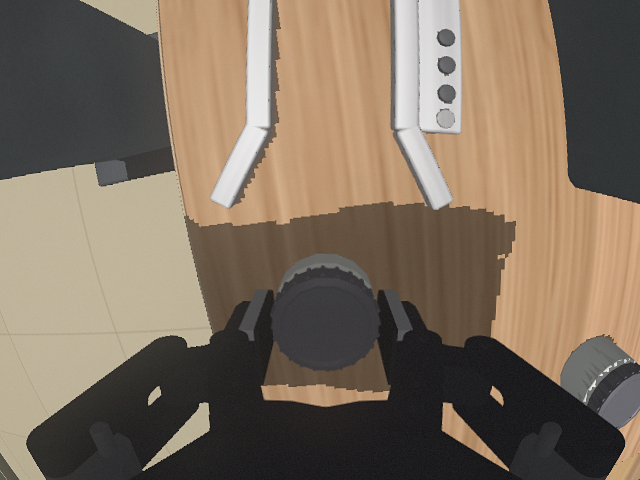

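Request:
apply_moves(
  moves="1 0.002 -0.1 -0.004 0 0 0; 1 0.002 -0.13 0 0 0 0; 1 0.002 -0.13 0 0 0 0; 1 0.002 -0.13 0 0 0 0; 1 0.002 -0.13 0 0 0 0; 1 0.002 -0.13 0 0 0 0; 1 0.001 -0.13 0 0 0 0; 1 0.001 -0.13 0 0 0 0; 1 0.001 -0.13 0 0 0 0; 1 0.001 -0.12 0 0 0 0; 1 0.001 -0.1 0 0 0 0; 1 0.001 -0.08 0 0 0 0",
)

```text
t: 9.02
eef_pos: [0.4531, -0.07, 0.0139]
tool_rot: [0.0, 0.998, -0.066, 0.0]
contact_force: [-1.1, -4.1, 8.3]
gripper_width: 0.503
```

Request:
apply_moves(
  moves="1 0 -0.05 0 0 0 0; 1 0 0 0 0 0 0; 1 0 0 0 0 0 0",
)

```text
t: 9.27
eef_pos: [0.4541, -0.0629, 0.0139]
tool_rot: [-0.001, 0.998, -0.065, 0.0]
contact_force: [-0.6, 2.2, 7.1]
gripper_width: 0.502
```

```bash
cat >> h.py <<'E'
def w2l(P): c,s=np.cos(L[2]),np.sin(L[2]); d=np.array(P[:2])-L[:2]; return np.array([c*d[0]+s*d[1],-s*d[0]+c*d[1]])
E
python3 - <<'E'
from h import *
o=bot.get_obs(); T=Twt(o); print(o["t"],T[:3,3],o["contact_force"],o["gripper_width"],"lane",w2l(T[:3,3])*1000)
p=imaging.read_camera("wrist");cv2.imwrite("pics/w4.png",p["image"][:,:,::-1])
E
```

```text
9.2667 [ 0.45407508 -0.06294558  0.01391651] [-0.63340973  2.23788391  7.10542052] 0.5020504907406059 lane [ 0.9595812  31.52469459]
```

View pics/w4.png

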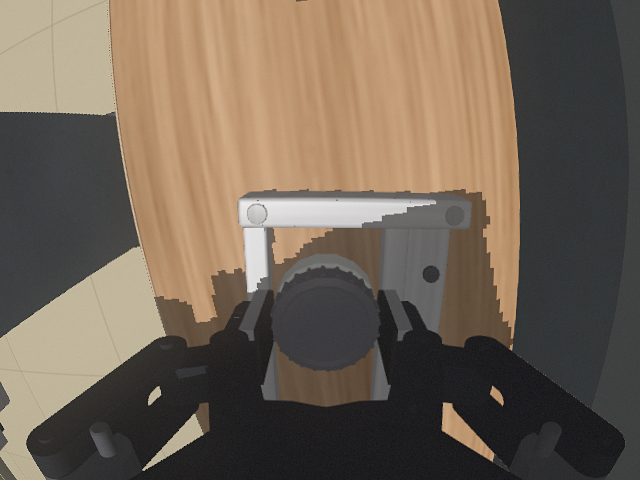

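Request:
apply_moves(
  moves="1 0 -0.025 0 0 0 0; 1 0 -0.025 0 0 0 0; 1 0 -0.025 0 0 0 0; 1 0 -0.02 0 0 0 0; 1 0 -0.015 0 0 0 0; 1 0 -0.015 0 0 0 0; 1 0 -0.01 0 0 0 0; 1 0 0 0 0 0 0; 1 0 0 0 0 0 0",
)

```text
t: 10.07
eef_pos: [0.4558, -0.049, 0.0139]
tool_rot: [0.0, 0.998, -0.066, 0.0]
contact_force: [-1.0, -3.6, 8.3]
gripper_width: 0.502
```

```bash
python3 - <<'E'
from h import *
o=bot.get_obs(); T=Twt(o); print(o["t"],T[:3,3],o["contact_force"],o["gripper_width"],"lane",w2l(T[:3,3])*1000)
p=imaging.read_camera("wrist");cv2.imwrite("pics/w5.png",cv2.resize(p["image"][150:400,180:500,::-1],None,fx=2.4,fy=2.4))
E
```

```text
10.0667 [ 0.45582278 -0.04902824  0.01392276] [-1.02553757 -3.61410823  8.27554939] 0.5019207932504236 lane [ 0.83798038 45.55081824]
```

View pics/w5.png

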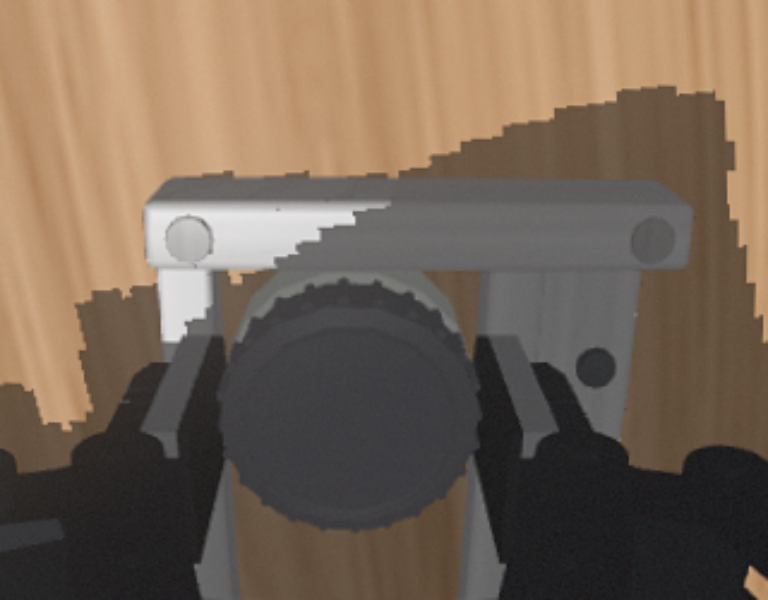

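Request:
apply_moves(
  moves="1 0 -0.012 0 0 0 0; 1 0 -0.012 0 0 0 0; 1 0 -0.012 0 0 0 0; 1 0 0 0 0 0 0; 1 0 0 0 0 0 0",
)

```text
t: 10.53
eef_pos: [0.4559, -0.0478, 0.0139]
tool_rot: [0.002, 0.998, -0.067, -0.0]
contact_force: [-1.3, -12.6, 8.1]
gripper_width: 0.503
```

Request:
apply_moves(
  moves="1 0 0.01 0 0 0 0; -0.4 0 0 0 0 0 0; -0.4 0 0 0 0 0 0; -0.4 0 0 0 0 0 0; -0.4 0 0 -0.05 0 0 0; -0.4 0 0 -0.15 0 0 0; -1 0 0 -0.25 0 0 0; -1 0 0 -0.3 0 0 0; -1 0 0 -0.3 0 0 0; -1 0 0 -0.3 0 0 0; -1 0 0.3 -0.1 0 0 0; -1 0 0.3 0 0 0 0",
)

```text
t: 11.53
eef_pos: [0.4502, -0.1162, 0.1917]
tool_rot: [0.0, 0.998, -0.063, 0.004]
contact_force: [1.5, -1.2, -1.2]
gripper_width: 1.004
```

```bash
python3 - <<'E'
from h import *
o=bot.get_obs(); T=Twt(o); print(o["t"],T[:3,3],o["contact_force"],o["gripper_width"],"lane",w2l(T[:3,3])*1000)
p=imaging.read_camera("wrist");cv2.imwrite("pics/w6.png",p["image"][:,:,::-1])
r=fit_lane(p,T,L); print(r.x,r.fun)
q=fit_pot(p,T,.03,lw(0,.0455,0)[:2]); print(q.x,"lane",w2l(q.x)*1000, "err", (q.x[:2]-lane2w([0,.0455,0],r.x)[0][:2])*1000)
q=fit_pot(p,T,.044,(.58,-.312)); print("mid",q.x,q.fun)
print("tall",fit_pot(p,T,.058,(.425,-.368)).x)
chain([(np.r_[.58,-.312,.12],12)],-1)
E
```

```text
11.5333 [ 0.45016886 -0.11623686  0.19166681] [ 1.4891996  -1.18989485 -1.22831884] 1.0042730031839289 lane [  4.18632785 -21.81203847]
[ 0.44856677 -0.09807338 -0.14229525] -79.26200866699219
[ 0.45479431 -0.05206577  0.02367908] lane [ 0.22325766 42.40336149] err [-0.22506978  0.96747863]
mid [ 6.14115835e-01 -3.83141619e-01  2.70983673e-10] -333.65771484375
tall [ 3.67703768e-01 -2.76414326e-01  9.47576835e-10]
-1 0.109 0.116 0.049 0.005 -0.005 -0.004; -1 0.109 0.116 0.049 0.005 -0.005 -0.004; -1 0.109 0.116 0.049 0.005 -0.005 -0.004; -1 0.109 0.116 0.049 0.005 -0.005 -0.004; -1 0.109 0.116 0.049 0.005 -0.005 -0.004; -1 0.109 0.116 0.049 0.005 -0.005 -0.004; -1 0.109 0.116 0.049 0.005 -0.005 -0.004; -1 0.109 0.116 0.049 0.005 -0.005 -0.004; -1 0.109 0.116 0.049 0.005 -0.005 -0.004; -1 0.109 0.116 0.049 0.005 -0.005 -0.004; -1 0.109 0.116 0.049 0.005 -0.005 -0.004; -1 0.109 0.116 0.048 0.005 -0.005 -0.004
```

View pics/w6.png

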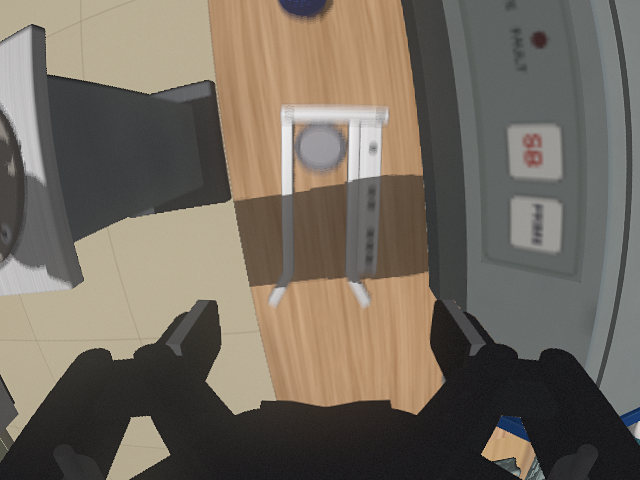

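```bash
python3 - <<'E'
from h import *
chain([((.44,-.29,.17),6),((.58,-.312,.12),6)],-1)
E
```

```text
-1 0.021 0.228 0.028 0.009 -0.01 -0.009; -1 0.021 0.228 0.028 0.009 -0.01 -0.009; -1 0.021 0.228 0.028 0.009 -0.01 -0.009; -1 0.021 0.228 0.028 0.009 -0.01 -0.009; -1 0.021 0.228 0.028 0.009 -0.01 -0.009; -1 0.021 0.228 0.028 0.009 -0.01 -0.009

-1 0.197 0.004 0.069 0 0 0; -1 0.197 0.004 0.069 0 0 0; -1 0.197 0.004 0.069 0 0 0; -1 0.197 0.004 0.069 0 0 0; -1 0.197 0.004 0.069 0 0 0; -1 0.197 0.004 0.069 0 0 0
```

Request:
apply_moves(
  moves="-1 0.021 0.228 0.028 0 0 0; -1 0.021 0.228 0.028 0 0 0; -1 0.021 0.228 0.028 0 0 0; -1 0.021 0.228 0.028 0 0 0; -1 0.021 0.228 0.028 0 0 0; -1 0.021 0.228 0.028 0 0 0; -1 0.2 0.004 0.069 0 0 0; -1 0.2 0.004 0.069 0 0 0; -1 0.2 0.004 0.069 0 0 0; -1 0.2 0.004 0.069 0 0 0; -1 0.19 0.004 0.069 0 0 0; -1 0.1 0 0.069 0 0 0",
)

```text
t: 12.58
eef_pos: [0.5728, -0.3006, 0.1169]
tool_rot: [-0.001, 0.998, -0.065, 0.001]
contact_force: [0.8, 0.2, -0.1]
gripper_width: 1.002
```

Request:
apply_moves(
  moves="-1 0 0 0 0 0 0; -1 0 0 0 0 0 0; -1 0 0 0 0 0 0",
)

```text
t: 12.83
eef_pos: [0.5693, -0.3015, 0.1176]
tool_rot: [-0.0, 0.998, -0.066, -0.001]
contact_force: [0.0, -0.1, 0.3]
gripper_width: 1.001
```

```bash
python3 - <<'E'
from h import *
o=bot.get_obs(); T=Twt(o); print(o["t"],T[:3,3],o["tool_rot"],o["contact_force"],o["gripper_width"])
p=imaging.read_camera("wrist");cv2.imwrite("pics/w7.png",p["image"][:,:,::-1])
q=fit_pot(p,T,.044,(.58,-.312)); print("mid",q.x,q.fun)
chain([((q.x[0],q.x[1],.016),7)],-1)
E
```

```text
12.8333 [ 0.56929624 -0.30145845  0.11757978] [-1.76144092e-04  9.97812979e-01 -6.60978539e-02 -5.49083941e-04] [ 0.00586266 -0.09136958  0.32897159] 1.0006766732919594
mid [ 0.58150458 -0.31173866  0.0218557 ] -83.1944351196289
-1 0.016 0.01 0.121 0 0.001 0.002; -1 0.016 0.01 0.121 0 0.001 0.002; -1 0.016 0.01 0.121 0 0.001 0.002; -1 0.016 0.01 0.121 0 0.001 0.002; -1 0.016 0.01 0.121 0 0.001 0.002; -1 0.016 0.01 0.121 0 0.001 0.002; -1 0.016 0.01 0.121 0 0.001 0.002
```

View pics/w7.png

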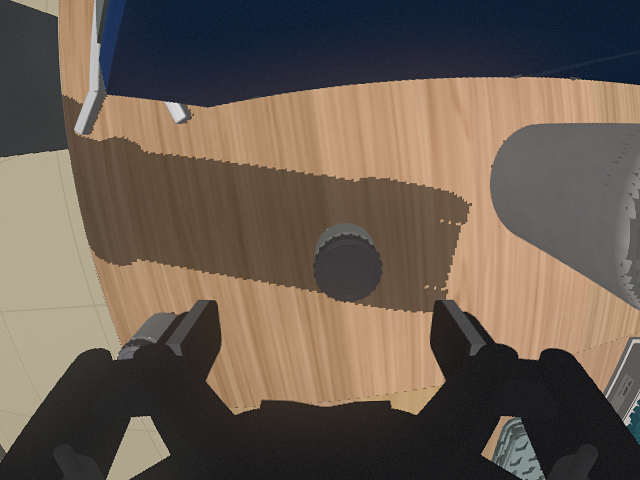

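Request:
apply_moves(
  moves="-1 0.06 0.035 0 0 0 0; -1 0.05 0.033 0.05 0 0 0; -1 0 0 0.15 0 0 0; -1 0 0 0.15 0 0 0; -1 0 0 0.15 0 0 0; -1 0 0 0.15 0 0 0; -1 0 0 0.15 0 0 0; -1 0 0 0.05 0 0 0; -1 0 0 0 0 0 0; 1 0 0 0 0 0 0; 1 0 0 0 0 0 0; 1 0 0 0 0 0 0",
  force=20,
)

```text
t: 13.88
eef_pos: [0.5831, -0.3122, 0.0169]
tool_rot: [0.0, 0.998, -0.066, 0.001]
contact_force: [0.2, 0.1, 0.4]
gripper_width: 0.602
```

Request:
apply_moves(
  moves="1 0 0 0 0 0 0; 1 0 0 0 0 0 0",
)

```text
t: 14.05
eef_pos: [0.583, -0.3122, 0.0169]
tool_rot: [0.0, 0.998, -0.066, 0.001]
contact_force: [0.3, -0.5, 5.1]
gripper_width: 0.508
```

```bash
python3 - <<'E'
from h import *
o=bot.get_obs(); T=Twt(o); print(o["t"],T[:3,3],o["tool_rot"],o["contact_force"],o["gripper_width"])
z=T[2,3]
p=imaging.read_camera("wrist");cv2.imwrite("pics/w8.png",p["image"][:,:,::-1])
chain([((0.48,-.30,z),6),(lw(0,-.150,z),6),(lw(0,-.02,z),12)],1)
E
```

```text
14.05 [ 0.58304637 -0.31215161  0.0169043 ] [ 4.18679174e-04  9.97810067e-01 -6.61352870e-02  1.00970628e-03] [ 0.32145943 -0.47124869  5.05074416] 0.5082227619751678
1 -0.144 0.002 0 0.002 -0.005 0.003; 1 -0.144 0.002 0 0.002 -0.005 0.003; 1 -0.144 0.002 0 0.002 -0.005 0.003; 1 -0.144 0.002 0 0.002 -0.005 0.003; 1 -0.144 0.002 0 0.002 -0.005 0.003; 1 -0.144 0.002 0 0.002 -0.005 0.003

1 -0.081 -0.069 0 0 0 0; 1 -0.081 -0.069 0 0 0 0; 1 -0.081 -0.069 0 0 0 0; 1 -0.081 -0.069 0 0 0 0; 1 -0.081 -0.069 0 0 0 0; 1 -0.081 -0.069 0 0 0 0

1 0 -0.09 0 0 0 0; 1 0 -0.09 0 0 0 0; 1 0 -0.09 0 0 0 0; 1 0 -0.09 0 0 0 0; 1 0 -0.09 0 0 0 0; 1 0 -0.09 0 0 0 0; 1 0 -0.09 0 0 0 0; 1 0 -0.09 0 0 0 0; 1 0 -0.09 0 0 0 0; 1 0 -0.09 0 0 0 0; 1 0 -0.09 0 0 0 0; 1 0 -0.09 0 0 0 0
```

View pics/w8.png

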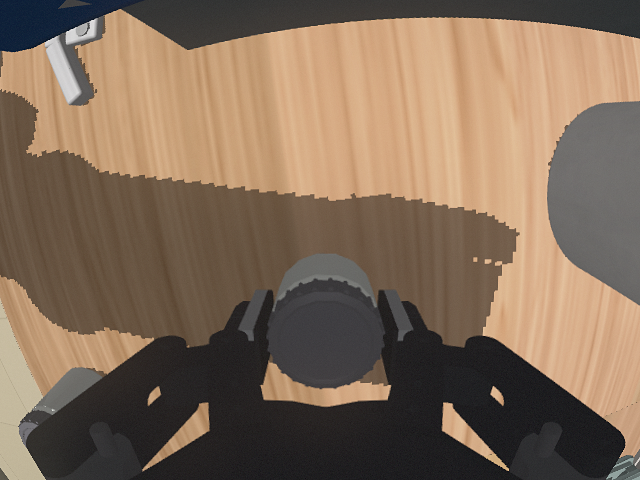

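Request:
apply_moves(
  moves="1 -0.08 0 0 0 0 0; 1 -0.13 0 0 0 0 0; 1 -0.15 0 0 0 0 0; 1 -0.16 0 0 0 0 0; 1 -0.16 0 0 0 0 0; 1 -0.14 -0.01 0 0 0 0; 1 -0.11 -0.05 0 0 0 0; 1 -0.1 -0.08 0 0 0 0; 1 -0.09 -0.08 0 0 0 0; 1 -0.08 -0.07 0 0 0 0; 1 -0.08 -0.06 0 0 0 0; 1 -0.06 -0.05 0 0 0 0",
)

```text
t: 15.1
eef_pos: [0.4302, -0.2437, 0.0169]
tool_rot: [0.001, 0.998, -0.066, 0.002]
contact_force: [2.0, -2.8, 6.7]
gripper_width: 0.509
```

Request:
apply_moves(
  moves="1 0 0 0 0 0 0; 1 0 0 0 0 0 0; 1 0 0 0 0 0 0",
)

```text
t: 15.35
eef_pos: [0.4292, -0.2426, 0.0168]
tool_rot: [0.0, 0.998, -0.066, 0.001]
contact_force: [-2.6, 1.8, 14.4]
gripper_width: 0.512
```

```bash
python3 - <<'E'
from h import *
o=bot.get_obs(); T=Twt(o); print(o["t"],T[:3,3],o["tool_rot"],o["contact_force"],o["gripper_width"],w2l(T[:3,3])*1000)
z=T[2,3]
p=imaging.read_camera("wrist");cv2.imwrite("pics/w9.png",p["image"][:,:,::-1])
chain([(lw(0,-.015,z),12)],1)
E
```

```text
15.35 [ 0.42917308 -0.24260961  0.01679515] [ 1.66240251e-04  9.97823216e-01 -6.59430683e-02  5.60307276e-04] [-2.58270278  1.78968299 14.41275461] 0.5117392885570778 [   0.20992353 -149.85532627]
1 0 -0.094 0 0 -0.001 0.002; 1 0 -0.094 0 0 -0.001 0.002; 1 0 -0.094 0 0 -0.001 0.002; 1 0 -0.094 0 0 -0.001 0.002; 1 0 -0.094 0 0 -0.001 0.002; 1 0 -0.094 0 0 -0.001 0.002; 1 0 -0.094 0 0 -0.001 0.002; 1 0 -0.094 0 0 -0.001 0.002; 1 0 -0.094 0 0 -0.001 0.002; 1 0 -0.094 0 0 -0.001 0.002; 1 0 -0.094 0 0 -0.001 0.002; 1 0 -0.094 0 0 -0.001 0.002
```

View pics/w9.png

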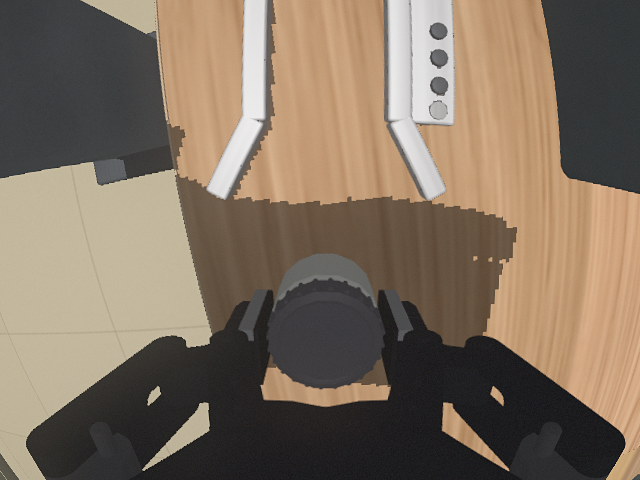

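Request:
apply_moves(
  moves="1 0 -0.08 -0.003 0 0 0; 1 0 -0.1 0 0 0 0; 1 0 -0.12 0 0 0 0; 1 0 -0.12 0 0 0 0; 1 0 -0.12 0 0 0 0; 1 0 -0.12 0 0 0 0; 1 0 -0.12 0 0 0 0; 1 0 -0.12 0 0 0 0; 1 0 -0.1 0 0 0 0; 1 0 -0.08 0 0 0 0; 1 0 -0.04 0 0 0 0; 1 0 -0.03 0 0 0 0",
)

```text
t: 16.4
eef_pos: [0.4477, -0.1069, 0.0168]
tool_rot: [0.001, 0.998, -0.066, 0.001]
contact_force: [-0.0, -5.4, 9.5]
gripper_width: 0.508
```

Request:
apply_moves(
  moves="1 0 -0.03 0 0 0 0; 1 0 -0.02 0 0 0 0; 1 0 -0.02 0 0 0 0; 1 0 -0.01 0 0 0 0; 1 0 0 0 0 0 0; 1 0 0 0 0 0 0",
)

```text
t: 16.9
eef_pos: [0.4489, -0.0979, 0.0168]
tool_rot: [0.001, 0.998, -0.067, 0.001]
contact_force: [0.3, -3.3, 8.1]
gripper_width: 0.508
```

```bash
python3 - <<'E'
from h import *
o=bot.get_obs(); T=Twt(o); print(o["t"],T[:3,3],o["tool_rot"],o["contact_force"],o["gripper_width"],w2l(T[:3,3])*1000)
p=imaging.read_camera("wrist");cv2.imwrite("pics/w10.png",p["image"][:,:,::-1])
E
```

```text
16.9 [ 0.44889575 -0.09790707  0.01682799] [ 7.24633898e-04  9.97776518e-01 -6.66376891e-02  9.56162268e-04] [ 0.29861243 -3.26705647  8.14259985] 0.5075523437758177 [ 0.4831166  -3.81514238]
```

View pics/w10.png

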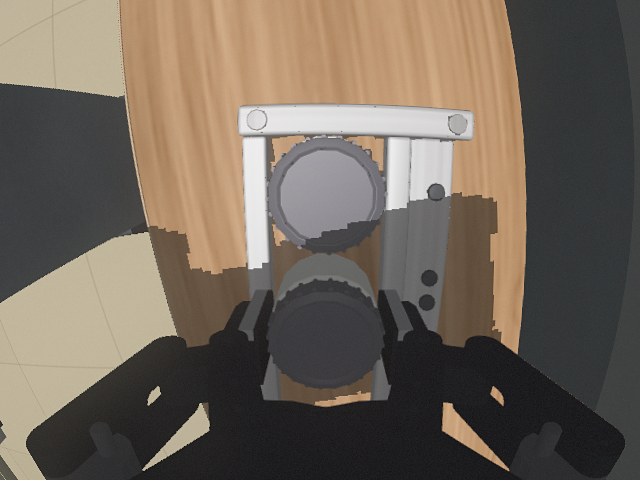

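Gap left of about 5 mm; push on slowly until contact.

Request:
apply_moves(
  moves="1 0 -0.015 0 0 0 0; 1 0 -0.015 0 0 0 0; 1 0 -0.012 0 0 0 0; 1 0 0 0 0 0 0; 1 0 0 0 0 0 0",
)

```text
t: 17.37
eef_pos: [0.4495, -0.093, 0.0168]
tool_rot: [0.001, 0.998, -0.067, 0.001]
contact_force: [-0.8, -4.9, 8.9]
gripper_width: 0.513
```

Request:
apply_moves(
  moves="1 0 -0.012 0 0 0 0; 1 0 -0.012 0 0 0 0; 1 0 0 0 0 0 0; 1 0 0 0 0 0 0",
)

```text
t: 17.7
eef_pos: [0.4498, -0.0907, 0.0168]
tool_rot: [0.001, 0.998, -0.067, 0.001]
contact_force: [-0.8, -6.4, 8.3]
gripper_width: 0.508
```

```bash
python3 - <<'E'
from h import *
o=bot.get_obs(); T=Twt(o); print(o["t"],T[:3,3],o["contact_force"],o["gripper_width"],w2l(T[:3,3])*1000)
p=imaging.read_camera("wrist");cv2.imwrite("pics/w11.png",cv2.resize(p["image"][80:400,180:500,::-1],None,fx=1.8,fy=1.8))
E
```

```text
17.7 [ 0.44979394 -0.09070571  0.01683029] [-0.83231586 -6.35691531  8.28503463] 0.5079272288557256 [0.41411359 3.44168575]
```

View pics/w11.png

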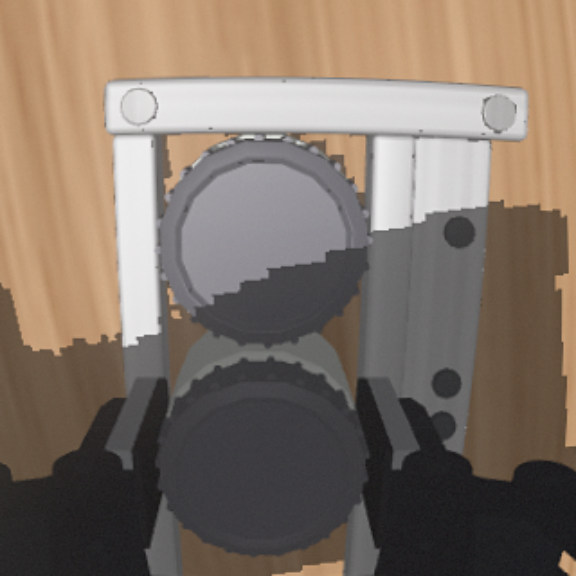

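Request:
apply_moves(
  moves="1 0 -0.01 0 0 0 0; 1 0 -0.01 0 0 0 0; 1 0 0 0 0 0 0; 1 0 0 0 0 0 0",
)

```text
t: 18.08
eef_pos: [0.4498, -0.0905, 0.0169]
tool_rot: [0.002, 0.998, -0.068, 0.001]
contact_force: [-0.8, -13.5, 9.9]
gripper_width: 0.507
```

Request:
apply_moves(
  moves="1 0 0.012 0 0 0 0; -0.4 0 0 0 0 0 0; -0.4 0 0 0 0 0 0; -0.4 0 0 0 0 0 0; -0.4 0 0 -0.05 0 0 0; -0.4 0 0 -0.15 0 0 0; -1 0 0 -0.25 0 0 0; -1 0 0 -0.3 0 0 0; -1 0 0 -0.3 0 0 0; -1 0 0 -0.1 0 0 0; -1 0 0 0 0 0 0; -1 0 0 0 0 0 0",
)

```text
t: 19.08
eef_pos: [0.45, -0.0876, 0.1546]
tool_rot: [0.0, 0.998, -0.066, 0.001]
contact_force: [-0.5, 0.2, 0.3]
gripper_width: 1.0
```

```bash
python3 - <<'E'
from h import *
o=bot.get_obs(); T=Twt(o); print(o["t"],T[:3,3],o["contact_force"],o["gripper_width"],w2l(T[:3,3])*1000)
p=imaging.read_camera("wrist");cv2.imwrite("pics/w12.png",cv2.resize(p["image"][80:400,180:500,::-1],None,fx=1.8,fy=1.8))
r=fit_lane(p,T,L); print(r.x,r.fun)
for h,y in((.03,.0455),(.044,.001)):
    q=fit_pot(p,T,h,lw(0,y,0)[:2]); print(q.x,"lane",w2l(q.x)*1000, "err", (q.x[:2]-lane2w([0,y,0],r.x)[0][:2])*1000)
chain([((.425,-.368,.14),12)],-1)
E
```

```text
19.0833 [ 0.4499594  -0.08756383  0.15464169] [-0.51808032  0.17292562  0.28649538] 0.9995558691013304 [0.1596158  6.57761066]
[ 0.44973994 -0.093254   -0.14102986] -90.13623046875
[ 0.45521368 -0.04727303  0.0229325 ] lane [5.23629583e-04 4.72092562e+01] err [-0.92186165  0.93270801]
[ 0.44927363 -0.09100803  0.0216828 ] lane [-0.06129337  3.07275863] err [-0.60686903  1.25590382]
-1 0.009 0.195 0.009 0 0.001 0.002; -1 0.009 0.195 0.009 0 0.001 0.002; -1 0.009 0.195 0.009 0 0.001 0.002; -1 0.009 0.195 0.009 0 0.001 0.002; -1 0.009 0.195 0.009 0 0.001 0.002; -1 0.009 0.195 0.009 0 0.001 0.002; -1 0.009 0.195 0.009 0 0.001 0.002; -1 0.009 0.195 0.009 0 0.001 0.002; -1 0.009 0.195 0.009 0 0.001 0.002; -1 0.009 0.195 0.009 0 0.001 0.002; -1 0.009 0.195 0.009 0 0.001 0.002; -1 0.009 0.195 0.009 0 0.001 0.002
```

View pics/w12.png

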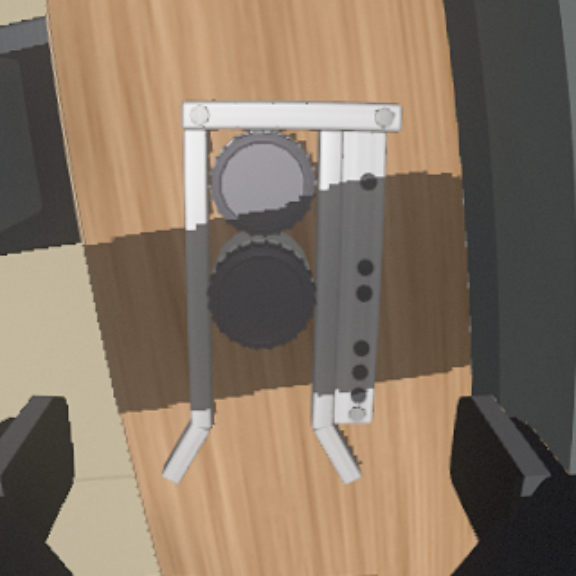

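Both home within about 1 mm. Now the tall one.

Request:
apply_moves(
  moves="-1 0.009 0.195 0.009 0 0 0; -1 0.009 0.2 0.009 0 0 0; -1 0.009 0.2 0.009 0 0 0; -1 0.009 0.2 0.009 0 0 0; -1 0.009 0.2 0.009 0 0 0; -1 0.009 0.2 0.009 0 0 0; -1 0.009 0.2 0.009 0 0 0; -1 0.009 0.2 0.009 0 0 0; -1 0.009 0.2 0.009 0 0 0; -1 0.009 0.195 0.009 0 0 0; -1 0.009 0.195 0.009 0 0 0; -1 0.009 0.15 0.009 0 0 0",
)

```text
t: 20.13
eef_pos: [0.4241, -0.3684, 0.1388]
tool_rot: [-0.001, 0.998, -0.067, -0.002]
contact_force: [0.1, 0.1, 0.4]
gripper_width: 0.999
```

Request:
apply_moves(
  moves="-1 0 0 0 0 0 0; -1 0 0 0 0 0 0; -1 0 0 0 0 0 0",
)

```text
t: 20.38
eef_pos: [0.4252, -0.3658, 0.1395]
tool_rot: [-0.001, 0.998, -0.066, -0.001]
contact_force: [0.0, 0.8, -0.3]
gripper_width: 0.997
```

```bash
python3 - <<'E'
from h import *
o=bot.get_obs(); T=Twt(o); print(o["t"],T[:3,3],o["contact_force"],o["gripper_width"])
p=imaging.read_camera("wrist");cv2.imwrite("pics/w13.png",p["image"][:,:,::-1])
q=fit_pot(p,T,.058,(.425,-.368)); print("tall",q.x,q.fun)
chain([((q.x[0],q.x[1],.018),7)],-1)
E
```

```text
20.3833 [ 0.42519715 -0.36582827  0.13952808] [ 0.03437945  0.79253023 -0.25902053] 0.9973162975176649
tall [ 0.42520427 -0.36642874  0.0216825 ] -92.68926239013672
-1 0 0.001 0.145 -0.003 0.004 0.006; -1 0 0.001 0.145 -0.003 0.004 0.006; -1 0 0.001 0.145 -0.003 0.004 0.006; -1 0 0.001 0.145 -0.003 0.004 0.006; -1 0 0.001 0.145 -0.003 0.004 0.006; -1 0 0.001 0.145 -0.003 0.004 0.006; -1 0 0.001 0.145 -0.003 0.004 0.006
```

View pics/w13.png

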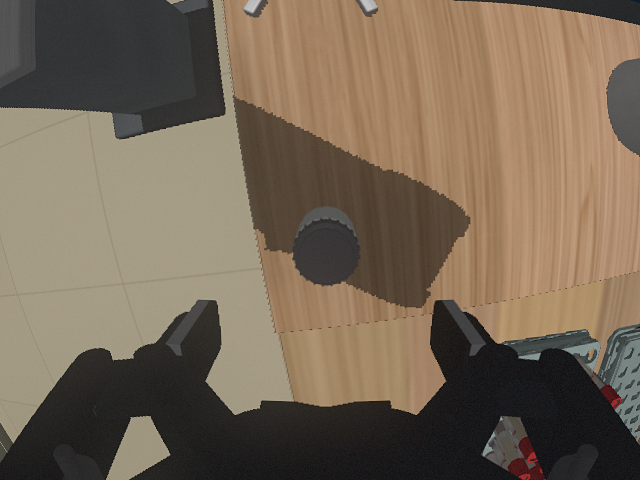

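Request:
apply_moves(
  moves="-1 0 0 0.14 0 0 0; -1 0 0 0.14 0 0 0; -1 0 0 0.14 0 0 0; -1 0 0 0.14 0 0 0; -1 0 0 0.14 0 0 0; -1 0 0 0.14 0 0 0; -1 0 0 0.14 0 0 0; -1 0 0 0 0 0 0; 1 0 0 0 0 0 0; 1 0 0 0 0 0 0; 1 0 0 0 0 0 0; 1 0 0 0 0 0 0",
  force=20,
)

```text
t: 21.43
eef_pos: [0.4264, -0.3676, 0.0246]
tool_rot: [0.0, 0.998, -0.066, 0.001]
contact_force: [-0.2, 1.3, 2.7]
gripper_width: 0.508
```

Request:
apply_moves(
  moves="1 0 0 0 0 0 0; 1 0 0 0 0 0 0",
)

```text
t: 21.6
eef_pos: [0.4264, -0.3676, 0.0246]
tool_rot: [0.0, 0.998, -0.066, 0.001]
contact_force: [-0.3, 1.1, 7.4]
gripper_width: 0.516
```

```bash
python3 - <<'E'
from h import *
o=bot.get_obs(); T=Twt(o); print(o["t"],T[:3,3],o["contact_force"],o["gripper_width"])
z=T[2,3]
chain([(lw(0,-.150,z),8),(lw(0,-.06,z),8)],1)
E
```

```text
21.6 [ 0.42640458 -0.36758174  0.0245718 ] [-0.32944182  1.05249348  7.44591701] 0.5158723997739303
1 -0.015 -0.129 0 0.001 -0.003 0.003; 1 -0.015 -0.129 0 0.001 -0.003 0.003; 1 -0.015 -0.129 0 0.001 -0.003 0.003; 1 -0.015 -0.129 0 0.001 -0.003 0.003; 1 -0.015 -0.129 0 0.001 -0.003 0.003; 1 -0.015 -0.129 0 0.001 -0.003 0.003; 1 -0.015 -0.129 0 0.001 -0.003 0.003; 1 -0.015 -0.129 0 0.001 -0.003 0.003

1 0 -0.094 0 0 0 0; 1 0 -0.094 0 0 0 0; 1 0 -0.094 0 0 0 0; 1 0 -0.094 0 0 0 0; 1 0 -0.094 0 0 0 0; 1 0 -0.094 0 0 0 0; 1 0 -0.094 0 0 0 0; 1 0 -0.094 0 0 0 0
```

Request:
apply_moves(
  moves="1 -0.015 -0.08 0 0 0 0; 1 -0.015 -0.12 0 0 0 0; 1 -0.015 -0.15 0 0 0 0; 1 -0.015 -0.16 0 0 0 0; 1 -0.015 -0.16 0 0 0 0; 1 -0.015 -0.15 0 0 0 0; 1 -0.015 -0.13 0 0 0 0; 1 -0.015 -0.08 0 0 0 0; 1 0 0 0 0 0 0; 1 0 0 0 0 0 0; 1 0 0 0 0 0 0",
)

```text
t: 22.52
eef_pos: [0.4291, -0.2406, 0.0245]
tool_rot: [-0.001, 0.998, -0.065, 0.001]
contact_force: [0.3, 4.4, 13.3]
gripper_width: 0.514
```

```bash
python3 - <<'E'
from h import *
o=bot.get_obs(); T=Twt(o); print(o["t"],T[:3,3],o["contact_force"],o["gripper_width"],w2l(T[:3,3])*1000)
z=T[2,3]
p=imaging.read_camera("wrist");cv2.imwrite("pics/w14.png",p["image"][:,:,::-1])
chain([(lw(0,-.06,z),8)],1)
E
```

```text
22.5167 [ 0.42912332 -0.24055812  0.02451828] [ 0.30387523  4.35098804 13.26545662] 0.513855116771435 [-1.12648955e-01 -1.47828747e+02]
1 0 -0.091 0 -0.002 -0.004 0.006; 1 0 -0.091 0 -0.002 -0.004 0.006; 1 0 -0.091 0 -0.002 -0.004 0.006; 1 0 -0.091 0 -0.002 -0.004 0.006; 1 0 -0.091 0 -0.002 -0.004 0.006; 1 0 -0.091 0 -0.002 -0.004 0.006; 1 0 -0.091 0 -0.002 -0.004 0.006; 1 0 -0.091 0 -0.002 -0.004 0.006
```

View pics/w14.png

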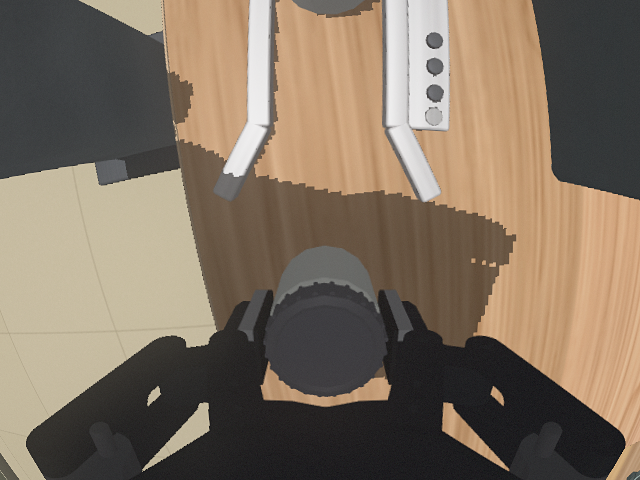

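Request:
apply_moves(
  moves="1 0 -0.07 -0.003 0 0 0; 1 0 -0.09 0 0 0 0; 1 0 -0.1 0 0 0 0; 1 0 -0.1 0 0 0 0; 1 0 -0.1 0 0 0 0; 1 0 -0.1 0 0 0 0; 1 0 -0.09 0 0 0 0; 1 0 -0.07 0 0 0 0; 1 0 -0.05 0 0 0 0; 1 0 -0.03 0 0 0 0; 1 0 0 0 0 0 0; 1 0 0 0 0 0 0",
)

```text
t: 23.57
eef_pos: [0.441, -0.147, 0.0245]
tool_rot: [0.0, 0.998, -0.066, 0.001]
contact_force: [-0.1, -1.7, 9.2]
gripper_width: 0.51
```

```bash
python3 - <<'E'
from h import *
o=bot.get_obs(); T=Twt(o); print(o["t"],T[:3,3],o["contact_force"],o["gripper_width"],w2l(T[:3,3])*1000)
p=imaging.read_camera("wrist");cv2.imwrite("pics/w15.png",p["image"][:,:,::-1])
E
```

```text
23.5667 [ 0.44104919 -0.1470008   0.02451336] [-0.05008185 -1.70939488  9.24145728] 0.5104647155386102 [ -0.75446544 -53.516563  ]
```

View pics/w15.png

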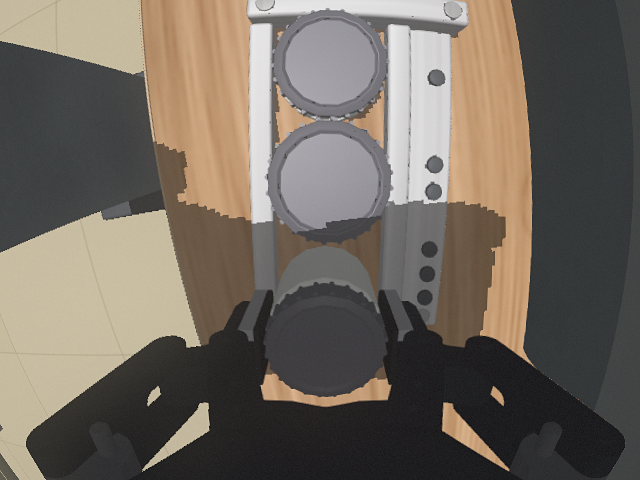

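Request:
apply_moves(
  moves="1 0.003 -0.02 0 0 0 0; 1 0 -0.02 0 0 0 0; 1 0 -0.02 0 0 0 0; 1 0 -0.015 0 0 0 0; 1 0 -0.012 0 0 0 0; 1 0 0 0 0 0 0; 1 0 0 0 0 0 0",
)

```text
t: 24.2
eef_pos: [0.4426, -0.1378, 0.0245]
tool_rot: [0.001, 0.998, -0.066, 0.001]
contact_force: [0.2, -4.9, 9.1]
gripper_width: 0.511
```

Request:
apply_moves(
  moves="1 0 -0.012 0 0 0 0; 1 0 -0.012 0 0 0 0; 1 0 0 0 0 0 0; 1 0 0 0 0 0 0",
)

```text
t: 24.53
eef_pos: [0.4429, -0.1352, 0.0245]
tool_rot: [0.001, 0.998, -0.066, 0.001]
contact_force: [-0.2, -6.0, 8.5]
gripper_width: 0.504
```

Request:
apply_moves(
  moves="1 0 -0.01 0 0 0 0; 1 0 -0.01 0 0 0 0; 1 0 0 0 0 0 0; 1 0 0 0 0 0 0",
)

```text
t: 24.87
eef_pos: [0.4429, -0.135, 0.0246]
tool_rot: [0.002, 0.998, -0.068, 0.001]
contact_force: [-1.1, -12.1, 8.4]
gripper_width: 0.503
```

```bash
python3 - <<'E'
from h import *
o=bot.get_obs(); T=Twt(o); print(o["t"],T[:3,3],o["contact_force"],o["gripper_width"],w2l(T[:3,3])*1000)
p=imaging.read_camera("wrist");cv2.imwrite("pics/w16.png",p["image"][:,:,::-1])
E
```

```text
24.8667 [ 0.44287237 -0.13495157  0.02459086] [ -1.14715287 -12.08051853   8.39989159] 0.5033188161522841 [ -0.55242955 -41.33185891]
```

View pics/w16.png

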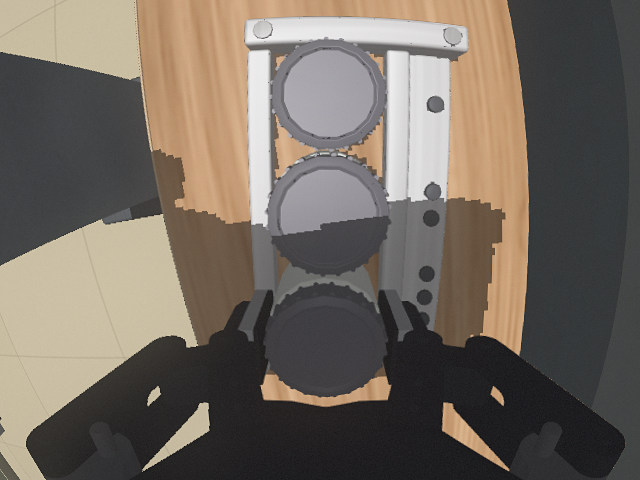

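Stopped against the row, TCP at −41.3 as predicted. Release and rise.

Request:
apply_moves(
  moves="1 0 0.012 0 0 0 0; -0.4 0 0 0 0 0 0; -0.4 0 0 0 0 0 0; -0.4 0 0 0 0 0 0; -0.4 0 0 -0.05 0 0 0; -0.4 0 0 -0.15 0 0 0; -1 0 0 -0.25 0 0 0; -1 0 0 -0.3 0 0 0; -1 0 0 -0.3 0 0 0; -1 0 0 -0.1 0 0 0; -1 0 0 0 0 0 0; -1 0 0 0 0 0 0",
)

```text
t: 25.92
eef_pos: [0.4428, -0.1332, 0.1624]
tool_rot: [0.0, 0.998, -0.066, 0.001]
contact_force: [0.2, 0.3, -0.4]
gripper_width: 0.999
```

```bash
python3 - <<'E'
from h import *
o=bot.get_obs(); T=Twt(o); print(o["t"],T[:3,3],o["contact_force"],o["gripper_width"])
p=imaging.read_camera("wrist");cv2.imwrite("pics/w17.png",p["image"][:,:,::-1])
r=fit_lane(p,T,L); print(r.x,r.fun)
for h,y in((.03,.0455),(.044,.001),(.058,-.0435)):
    q=fit_pot(p,T,h,lw(0,y,0)[:2]); print(q.x,"lane",w2l(q.x)*1000, "err", (q.x[:2]-lane2w([0,y,0],r.x)[0][:2])*1000)
s=imaging.read_camera("side"); i=s["image"][190:340,190:450,::-1]; cv2.imwrite("pics/s17.png",cv2.resize(i,None,fx=3,fy=3,interpolation=cv2.INTER_CUBIC))
E
```

```text
25.9167 [ 0.44277511 -0.13324165  0.16241434] [ 0.1802937   0.29604317 -0.41208818] 0.999315355748237
[ 0.44943063 -0.09371625 -0.14046741] -105.59563446044922
[ 0.45462321 -0.04947415  0.02312947] lane [-0.29151357 44.94910257] err [-1.17769227 -0.80975075]
[ 0.44948628 -0.09072218  0.02240904] lane [0.11139304 3.38437801] err [-0.08434958  2.00391507]
[ 0.44256148 -0.13437777  0.02160136] lane [ -0.93697891 -40.80457846] err [-0.77889034  2.4100354 ]
```

View pics/w17.png

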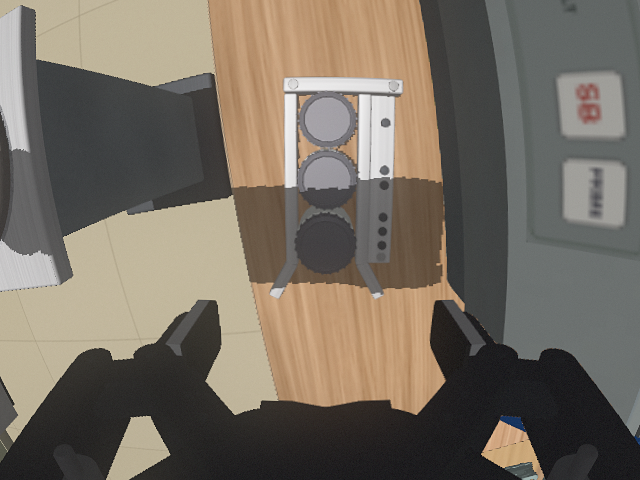

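View pics/s17.png

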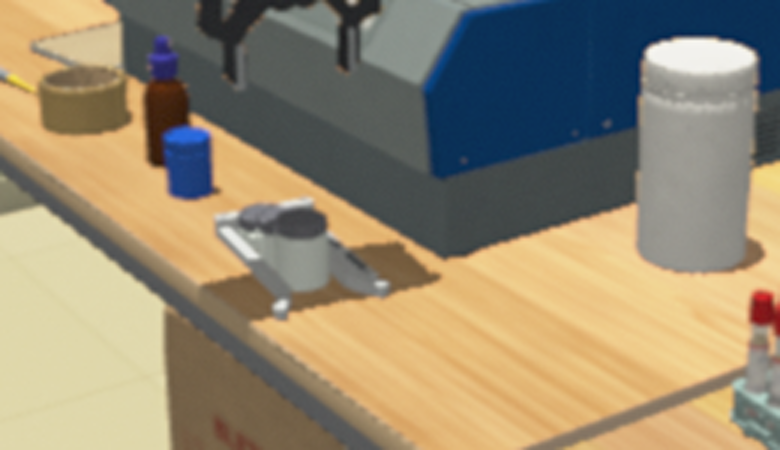

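All three pots are home and upright, the bystanders are in place, and the arm is clear of everything.

```bash
python3 -c "
from station import bot
print(bot.hand_in(), bot.get_obs()['t'])"
```

```text
the job is handed in; nothing more can be done
the job is handed in; nothing more can be done
```

All three pots are loaded and the job is handed in, at about 26 s on the robot's clock. I gripped each pot lightly (20 N) and slid it along the bench. In turn, I pushed the lowest, middle and tallest pots home until the wrist force showed contact (about 12–13 N) and the arm stopped advancing.

Last checks:
- **Positions:** the last wrist picture puts the low, mid and tall pots about 1.4, 2.0 and 2.5 mm from their stations; the limit is 8 mm.
- **Measurement scatter:** repeat estimates of the same pot differed by about 2 mm. The last reading of the low pot was about 2 mm off the one taken after the mid pot went in.
- **Upright and undisturbed:** the side picture shows the visible tall pot upright, though it hides most of the other two. The bottle, tape roll, white jar and blue look-alike look where they were; I judged that by eye only. The gripper is open and well above the pots.
- **Failed checks:** two of the pot fits after loading the low pot failed because those pots were out of view. I measured both again from above before gripping them.

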